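# Tip a scoop tray of markers into the packing hopper

### The arm

A 6-joint arm with a two-finger parallel gripper is mounted at the origin on the work surface. World frame = base frame: x ahead of the robot, y to its left, z up, the work surface at z = 0. Lengths are in m, angles in rad, forces in N, time in s.
With the tool pointing down it reaches from about 0.25 to 0.85 m from the base axis. Payload 12.5 kg.
Tool frame: the origin (TCP) lies midway between the tips of the shut fingers; the grasp point (between the pads) lies 19 mm behind it (bot.tcp_to_grasp is the distance from the TCP to the grasp point, in m); z points along the fingers, y is the line along which they close (so a half turn about z gives the same grasp; the last joint's range is limited). The gripper opens to 93 mm and grips with 3 to 60 N. Pads are 15 mm wide; open, the fingers measure 128 mm over their backs; the gripper's body (75 mm by 188 mm) begins 65 mm behind the grasp point.
Start: joints at [-1.312, 0.351, 1.652, -0, 1.139, -0.085], TCP at [0.185, -0.518, 0.219] pointing down, gripper open.
Joint ranges: [-2.75, 2.75], [-0.79, 2.1], [0.01, 2.65], [-1.57, 4.71], [0.07, 3.14], [-2.87, 2.87]. Speed limits (rad/s): [2.22, 2.22, 2.79, 3.14, 3.14, 3.14].

### API

Orientations are given as a unit quaternion [x, y, z, w].
In Python, from bench import bot, camera, get_calibration, close_job gives the robot as it stands.
- The arm moves only by the tool send_rows, never from a script. Its argument "motion" is a list of rows, each an object of numbers: "rx", "ry", "rz": the turn, a rotation vector about the tool's x, y, z in degrees; "tx", "ty", "tz": the shift along the tool's x, y, z in m; "grip": the gripper command: -1 is fully open, 1 is shut, values between are in proportion. In form: [{"rx": .., "ry": .., "rz": .., "tx": .., "ty": .., "tz": .., "grip": ..}, ...]. A call has 1 to 12 rows; each row is the pose to reach, as a shift and turn from the pose commanded when the call began, along the tool's axes at that moment; what a row does not reach only later rows make up. A row lasts 1/12 s, in which the tool goes at most 41.7 mm and 7.16 degrees, less where a joint would pass 70% of its speed; a pose out of reach is approached as far as the arm can. A call with a gripper value outside its range is refused whole. The fingers move at their own pace and stop on an object; "force" is the grip in N (left out, the last holds). Time passes only in rows, so rows that repeat a pose let the fingers close. It gives the time, the measured TCP pose, the force, the opening and the grip force at its end, in the units of the state.
- bot.read_state(): the state, without advancing time (a new reading comes with each control period).
- camera(name): name is "scene" or "top"; returns the picture (384x512x3 uint8, red, green, blue); there is no depth.
- get_calibration(name): a dict with "vfov" (degrees; the focal length in pixels is half the picture's height over the tangent of half this angle, whatever the lens; pixels are square), "cx", "cy" (the principal point, pixels), "k1" (the pictures are not rectified: a ray, as slopes to the right and down, at radius r is drawn at 1 + k1 r^2 times it, then the intrinsics apply), "R" (3x3) and "t" (3): a world point X has camera coordinates R X + t. Camera axes: x right, y down, z forward; pixel columns grow to the right and rows downward; lengths in m; the calibration is good to about 2 mm. A picture is of the moment at which its call begins. get_calibration takes no time and is no camera call.
- close_job(): hands the job in; it is judged then, once.
The state is a dict: "t": time; "joint_pos": joint angles; "qvel": joint speeds; "joint_efforts": joint torques, N m; "tool_pos": TCP position; "tcp_rot": TCP orientation; "ft_force": force on the tool from outside, world axes, zero at the start; "torque": the same for the moment, N m; "gripper_width": finger opening in m; "gripper_force": force on a finger pad.
Only numpy, scipy, OpenCV 4.12 (cv2) and the standard library are available. Lean on these libraries where they do the work, as an engineer would, in place of code of your own. Each camera call takes 0.05 s, during which the arm holds its last target. There are 200 camera calls.

### The job

One blue marker has strayed into the tray of green ones: take it out and lay it in the small blue tub, then lift the tray by its red handle and tip all five green markers into the green feed hopper. Afterwards put the empty tray back level on its grey parking plate and push its nose gently home, square against the yellow stop, until you feel it touch. Leave everything else as it stands.

Things in the scene. Friction and masses are not known exactly. Their poses are not given: they have to be found in the camera images.
- tray: loose white scoop tray, 170 long (x) x 190 wide (y), 250 g nominal, origin at the centre of its underside; floor and walls 4 thick, walls 40 high at the back (-x) and both sides, front (+x, the nose) fully open without any lip. A red handle blade 14 thick, 60 wide (along y) rises from the back wall, leaning backwards (towards -x) 30 degrees from the tray's z
- tray_grip (a point): grip point in the middle of the red handle blade's thickness and width, at tray (-102, 0, 74) mm; the blade runs from 53 mm below this point (inside the back wall's foot) to 23 mm beyond it, along tray direction (-0.5, 0, 0.866); its broad flat faces have the normal (0.866, 0, 0.5). Axes parallel to the tray's
- tray_nose (a point): middle of the front edge of the tray's underside, at tray (85, 0, 0) mm. Axes parallel to the tray's
- lane: fixed grey parking plate with yellow border, 250 (x) x 210 (y) x 6 thick, top at 6; origin at the centre of its underside; +x points to the stop
- stop: fixed yellow stop bar across the front of the plate, 14 (x) x 190 (y) x 26 high, standing on the plate's top; origin at the foot of the middle of the face that the tray's nose bears against (that face is x = 0, the tray parks on the -x side, nose towards +x)
- hopper: fixed green open-topped feed hopper, outside 200 (x) x 270 (y) x 100 high, walls 6 thick, rim flange 8 outward; origin at the centre of its underside; inside, a sloped metal plate along the +x side; behind the +x wall a white machine block 110 high, reaching to x = 200. The -x side faces the parking plate: pour over it towards +x
- blue_tub: fixed open blue tub, 120 (x) x 95 (y) x 35 high, walls and floor 3 thick; origin at the centre of its underside. It and the yellow tub may be in either place
- yellow_tub: fixed open yellow tub, 120 (x) x 95 (y) x 35 high, walls and floor 3 thick; origin at the centre of its underside. It and the blue tub may be in either place
- blue: flat-bodied marker lying on its broad side, blue cap and end, white middle; 62 long (x, cap towards +x) x 22 wide (y) x 16 high (z), 22 g nominal; origin at the centre of its underside. It may lie in any of the six places in the tray (two rows of three, parallel to the tray's x, rows 72 apart along x, places 51 apart along y)
- green1: flat-bodied marker lying on its broad side, green cap and end, white middle; 62 long (x, cap towards +x) x 22 wide (y) x 16 high (z), 22 g nominal; origin at the centre of its underside
- green2: flat-bodied marker lying on its broad side, green cap and end, white middle; 62 long (x, cap towards +x) x 22 wide (y) x 16 high (z), 22 g nominal; origin at the centre of its underside
- green3: flat-bodied marker lying on its broad side, green cap and end, white middle; 62 long (x, cap towards +x) x 22 wide (y) x 16 high (z), 22 g nominal; origin at the centre of its underside
- green4: flat-bodied marker lying on its broad side, green cap and end, white middle; 62 long (x, cap towards +x) x 22 wide (y) x 16 high (z), 22 g nominal; origin at the centre of its underside
- green5: flat-bodied marker lying on its broad side, green cap and end, white middle; 62 long (x, cap towards +x) x 22 wide (y) x 16 high (z), 22 g nominal; origin at the centre of its underside
- tape_roll: bystander: cardboard tape roll lying flat, diameter 84, 24 high
- carton: bystander: small carton 110 x 80 x 70 high
- stapler: bystander: red stapler 130 x 32 x 42 high
- pen_cup: bystander: white cup, diameter 72, 90 high
- glue: bystander: white bottle with orange cap, diameter 48, 110 high
- pouch_pack: bystander: bundle of paper pouches 140 x 80 x 22 high

How it is judged:
On the way, in this order (a step that is already met when the one before it is completed fails the run):
1. the blue marker lies released in the blue tub (x of blue in the frame of blue_tub between -0.058 and 0.058 m and y of blue in the frame of blue_tub between -0.046 and 0.046 m and z of blue in the frame of blue_tub between -0.005 and 0.035 m and contact force between the fingers and blue below 0.1 N), for 0.2 s.
2. the tray is tipped by at least 20 degrees with its nose over the hopper (angle between tray's own z axis and vertical above 0.35 rad and x of tray_nose in the frame of hopper between -0.12 and 0.12 m and y of tray_nose in the frame of hopper between -0.14 and 0.14 m).
3. all five green markers are in the hopper (x of green1 in the frame of hopper between -0.097 and 0.097 m and y of green1 in the frame of hopper between -0.132 and 0.132 m and z of green1 in the frame of hopper between -0.005 and 0.095 m and x of green2 in the frame of hopper between -0.097 and 0.097 m and y of green2 in the frame of hopper between -0.132 and 0.132 m and z of green2 in the frame of hopper between -0.005 and 0.095 m and x of green3 in the frame of hopper between -0.097 and 0.097 m and y of green3 in the frame of hopper between -0.132 and 0.132 m and z of green3 in the frame of hopper between -0.005 and 0.095 m and x of green4 in the frame of hopper between -0.097 and 0.097 m and y of green4 in the frame of hopper between -0.132 and 0.132 m and z of green4 in the frame of hopper between -0.005 and 0.095 m and x of green5 in the frame of hopper between -0.097 and 0.097 m and y of green5 in the frame of hopper between -0.132 and 0.132 m and z of green5 in the frame of hopper between -0.005 and 0.095 m), for 0.2 s.
4. the empty tray, level within 5 degrees, is felt against the stop (over 1 N) (all of step 3 and x of tray_nose in the frame of stop between -0.005 and 0.005 m and y of tray_nose in the frame of stop between -0.025 and 0.025 m and z of tray_nose in the frame of stop between -0.006 and 0.006 m and angle between the x axis of tray and the x axis of stop, either way round below 0.1 rad and angle between tray's own z axis and vertical below 0.09 rad and contact force between tray and stop above 1 N).
At the end, for the whole second after the job is handed in: Blue marker in the blue tub, five green markers inside the hopper below its rim, tray level (within 3 degrees) on its plate with its nose within 5 mm of the stop, square within 6 degrees and within 25 mm of the stop's middle sideways; everything released and at rest (under 20 mm/s) (all of step 3 and x of blue in the frame of blue_tub between -0.058 and 0.058 m and y of blue in the frame of blue_tub between -0.046 and 0.046 m and z of blue in the frame of blue_tub between -0.005 and 0.035 m and x of tray_nose in the frame of stop between -0.005 and 0.005 m and y of tray_nose in the frame of stop between -0.025 and 0.025 m and z of tray_nose in the frame of stop between -0.006 and 0.006 m and angle between the x axis of tray and the x axis of stop, either way round below 0.1 rad and angle between tray's own z axis and vertical below 0.05 rad and linear speed of each of tray, blue, green1, green2, green3, green4, green5 below 0.02 m/s); the robot touches nothing.
It fails at once if the tray is rammed against the stop (over 60 N) (contact force between tray and stop above 60 N).
It fails at once if the blue marker gets into the hopper (x of blue in the frame of hopper between -0.097 and 0.097 m and y of blue in the frame of hopper between -0.132 and 0.132 m and z of blue in the frame of hopper between -0.005 and 0.095 m).
It fails at once if one of the six bystanders (tape roll, carton, stapler, cup, bottle, pouches) is moved more than 20 mm (distance of any of tape_roll, carton, stapler, pen_cup, glue, pouch_pack from where it was at the start of the episode above 0.02 m).
It also fails if it takes over 72 s, if anything falls off the work surface, if the arm or the gripper's body presses on something with over 40 N, if the wrist force passes 120 N, or if a joint passes its speed limit or range.

## Working session

There is one attempt and no reset: what is moved stays moved. The work goes in short steps, Python scripts to look and compute and a tool call to move; the robot and the scene stay as the last step left them, time stands still between calls to the robot, and variables do not carry over. Pictures are saved under pics/ and viewed, at most 10 in all, crops included, and the job is handed in when it is done.

Besides the shell and the picture viewer there is one more tool, called as name([rows], argument=value, ...), one row to a line, values as JSON. send_rows: Moves the arm, as the interface text tells. Its arguments: {"type":"object","properties":{"motion":{"type":"array"},"force":{"type":"number"}},"required":["motion"]}

```bash
mkdir -p pics; ls
python3 - <<'E'
from bench import bot,camera,get_calibration
import cv2,numpy as np
for n in("top","scene"):
    im=camera(n);cv2.imwrite(f"pics/{n}0.png",im[:,:,::-1]);np.save(f"{n}0.npy",im)
    c=get_calibration(n);print(n,c)
print(bot.read_state())
E
```

```text
pics
top {'vfov': 56.98602340909555, 'cx': 263.49015404624936, 'cy': 196.75962825203095, 'k1': -0.10107154385183557, 'R': array([[-0.00911442, -0.99991531,  0.00928958],
       [-0.99345185,  0.00799667, -0.11397138],
       [ 0.11388744, -0.01026753, -0.9934406 ]]), 't': array([0.17771361, 0.58224552, 1.00943939])}
scene {'vfov': 42.90572154153108, 'cx': 255.09987512959216, 'cy': 190.34156099224975, 'k1': -0.03501325779350209, 'R': array([[-0.50379081,  0.86382199, -0.00252755],
       [ 0.70607011,  0.41009891, -0.57730744],
       [-0.49765432, -0.29262681, -0.81652295]]), 't': array([ 0.12808371, -0.43392748,  1.7961273 ])}
{'t': 0.1, 'joint_pos': array([-1.31160798e+00,  3.51176138e-01,  1.65234362e+00, -2.54042743e-06,
        1.13910854e+00, -8.45992617e-02]), 'qvel': array([ 0.00065199, -0.00200762, -0.00363735, -0.00041174, -0.00021987,
        0.00107993]), 'joint_efforts': array([ 6.36897221e-04, -4.98027885e+01, -2.85705167e+01,  7.00352225e-02,
        2.39247089e-02, -3.89978584e-05]), 'tool_pos': array([ 0.18532579, -0.51751176,  0.21816493]), 'tcp_rot': array([ 9.85262379e-01,  1.71049049e-01, -4.62949721e-05, -5.15753233e-04]), 'ft_force': array([-0.38857984, -0.47816099, -0.25924561]), 'torque': array([-0.01328716, -0.02458915,  0.023856  ]), 'gripper_force': 0.0, 'gripper_width': 0.09287050126612915}
```

View pics/top0.png

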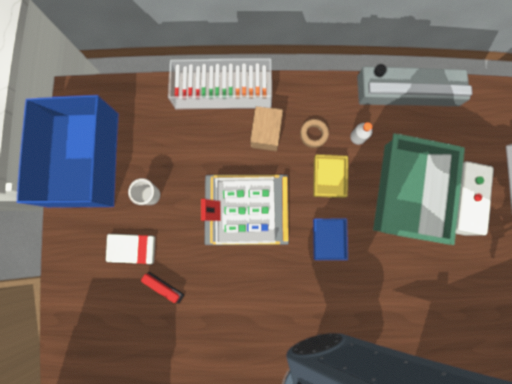

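View pics/scene0.png

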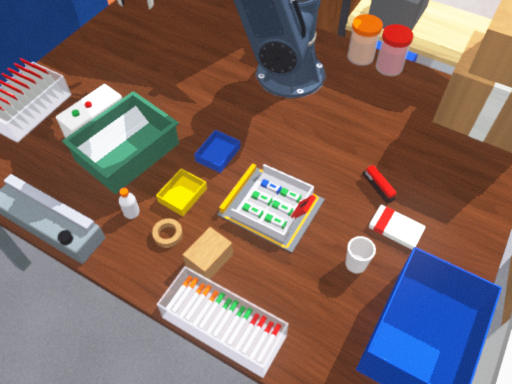

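The top picture shows the tray at about (247,210) with its nose to the right (-y) against the yellow stop at column 285. The blue marker is at (258,227), the blue tub at (330,239), the yellow tub at (331,176) and the hopper at (421,190). The scene view agrees.

```bash
cat > h.py <<'E'
import numpy as np,cv2
from bench import bot,camera,get_calibration
from scipy.spatial.transform import Rotation as Rn
def K(n):
    c=get_calibration(n);f=192/np.tan(np.radians(c['vfov']/2));return c,np.array([[f,0,c['cx']],[0,f,c['cy']],[0,0,1]]),np.array([c['k1'],0,0,0.])
def ray(n,uv):
    c,k,d=K(n);p=cv2.undistortPoints(np.float64(uv).reshape(-1,1,2),k,d).reshape(-1,2)
    return -c['R'].T@c['t'],np.c_[p,np.ones(len(p))]@c['R']
def onz(n,uv,z):
    o,r=ray(n,uv);return o+r*((z-o[2])/r[:,2])[:,None]
def proj(n,X):
    c,k,d=K(n);return cv2.projectPoints(np.float64(X).reshape(-1,1,3),cv2.Rodrigues(c['R'])[0],c['t'],k,d)[0].reshape(-1,2)
HUE=dict(blue=(100,130,90),green=(45,90,60),yellow=(20,34,120),red=(0,7,120))
def mask(im,col,box,s=110):
    h=cv2.cvtColor(im,cv2.COLOR_RGB2HSV);a,b,v=HUE[col];m=cv2.inRange(h,(a,s,v),(b,255,255))
    o=np.zeros_like(m);x0,y0,x1,y1=box;o[y0:y1,x0:x1]=m[y0:y1,x0:x1];return o
def blobs(m,amin=6):
    n,l,st,ce=cv2.connectedComponentsWithStats(m);return [(st[i,4],ce[i],np.argwhere(l==i)[:,::-1]) for i in range(1,n) if st[i,4]>=amin]
E
python3 - <<'E'
from h import *
np.set_printoptions(precision=4,suppress=True)
T=np.load('top0.npy');S=np.load('scene0.npy')
for im,n,box in((T,'top',(215,180,285,240)),(S,'scene',(235,170,310,230))):
    for c in('blue','green'):
        for a,ce,p in blobs(mask(im,c,box)): print(n,c,a,ce,onz(n,ce,.026)[0])
for c,box,z in(('blue',(305,210,355,265),.035),('yellow',(305,150,355,200),.035),('green',(365,120,475,250),.1),('red',(195,190,225,225),.0)):
    b=max(blobs(mask(T,c,box)),key=lambda b:b[0]);r=cv2.minAreaRect(b[2].astype(np.float32));q=onz('top',cv2.boxPoints(r),z);print(c,b[0],b[1],r,'\n',q,q.mean(0))
def up(im,x0,y0,x1,y1,s):return cv2.resize(im[y0:y1,x0:x1,::-1],None,fx=s,fy=s,interpolation=cv2.INTER_CUBIC)
cv2.imwrite('pics/c1.png',np.hstack([up(T,195,165,295,255,4)[:360],cv2.resize(up(S,215,160,330,250,4),(400,313),interpolation=cv2.INTER_AREA)[:360] if 0 else up(S,225,160,325,250,4)]))
cv2.imwrite('pics/c2.png',up(T,300,120,500,260,4))
E
```

```text
top blue 38 [264.3947 227.    ] [0.4951 0.1708 0.026 ]
top blue 11 [254.7273 226.5455] [0.4966 0.1992 0.026 ]
top green 25 [240. 193.] [0.5963 0.2422 0.026 ]
top green 25 [265. 193.] [0.5957 0.1681 0.026 ]
top green 7 [230.2857 193.4286] [0.5952 0.2711 0.026 ]
top green 28 [241.5    210.1429] [0.5453 0.2379 0.026 ]
top green 28 [264.6786 210.    ] [0.5451 0.1695 0.026 ]
top green 29 [241.5862 227.931 ] [0.4929 0.2378 0.026 ]
scene blue 43 [264.2791 182.6047] [0.5006 0.1758 0.026 ]
scene blue 14 [272.2857 185.2857] [0.4972 0.2016 0.026 ]
scene blue 18 [278.6667 189.4444] [0.501  0.2255 0.026 ]
scene green 45 [283.4444 191.4   ] [0.5002 0.2413 0.026 ]
scene green 41 [255.1951 194.3171] [0.5516 0.1738 0.026 ]
scene green 14 [292.5 194. ] [0.495 0.269 0.026]
scene green 15 [263.4    196.8667] [0.5473 0.1994 0.026 ]
scene green 13 [298.5385 198.0769] [0.499  0.2912 0.026 ]
scene green 14 [269.6429 201.0714] [0.5511 0.2227 0.026 ]
scene green 41 [275.3171 203.878 ] [0.5514 0.2419 0.026 ]
scene green 39 [245.8462 206.5128] [0.6027 0.1721 0.026 ]
scene green 14 [283.8571 206.6429] [0.5474 0.
[... 251 characters left out ...]
green 14 [276.8571 219.6429] [0.5967 0.2719 0.026 ]
scene green 14 [283.5    224.2857] [0.6008 0.2957 0.026 ]
blue 1341 [329.8807 239.1081] ((330.0, 239.0), (40.0, 32.0), 90.0) 
 [[ 0.5167  0.0254  0.035 ]
 [ 0.5157 -0.0693  0.035 ]
 [ 0.3991 -0.0658  0.035 ]
 [ 0.4007  0.028   0.035 ]] [ 0.458  -0.0204  0.035 ]
yellow 1441 [330.4566 175.4802] ((330.6390686035156, 175.63253784179688), (34.271728515625, 42.868221282958984), 1.6365771293640137) 
 [[ 0.5829  0.0271  0.035 ]
 [ 0.712   0.0199  0.035 ]
 [ 0.7088 -0.0838  0.035 ]
 [ 0.5791 -0.075   0.035 ]] [ 0.6457 -0.0279  0.035 ]Traceback (most recent call last):
  File "<stdin>", line 8, in <module>
ValueError: max() iterable argument is empty
```

Run:
```python
from h import *
T=np.load('top0.npy');S=np.load('scene0.npy')
def up(im,x0,y0,x1,y1,s):return cv2.resize(im[y0:y1,x0:x1,::-1],None,fx=s,fy=s,interpolation=cv2.INTER_CUBIC)
a=np.hstack([up(T,195,170,295,250,4),up(S,220,165,320,245,4)])   # 800x320
b=np.hstack([up(T,370,125,495,249,2),up(S,60,80,185,204,2),up(S,160,130,260,254,2)])
b=np.hstack([b,np.zeros((b.shape[0],800-b.shape[1],3),np.uint8)])
cv2.imwrite('pics/c1.png',np.vstack([a,b]))
HUE['green']=(60,90,30)
np.set_printoptions(precision=4,suppress=True)
for n,im,box in(('top',T,(365,120,475,250)),('scene',S,(55,85,190,200))):
    m=mask(im,'green',box,60)
    b=max(blobs(m),key=lambda b:b[0]);h=cv2.convexHull(b[2].astype(np.float32).reshape(-1,1,2));q=cv2.approxPolyDP(h,5,True).reshape(-1,2);print(n,b[0],q.tolist(),'\n',onz(n,q,.1))
for n,im,box in(('top',T,(275,170,295,250)),('scene',S,(210,160,262,220))):
    for b in blobs(mask(im,'yellow',box),20):print(n,'stop',b[0],b[1],cv2.minAreaRect(b[2].astype(np.float32)))
for n,im,box in(('top',T,(195,190,225,225)),('scene',S,(285,190,320,220))):
    for b in blobs(mask(im,'red',box),10):print(n,'red',b[0],b[1],cv2.minAreaRect(b[2].astype(np.float32)))
```

```text
top 5576 [[463.0, 148.0], [453.0, 243.0], [374.0, 228.0], [385.0, 148.0], [394.0, 134.0]] 
 [[ 0.7147 -0.4109  0.1   ]
 [ 0.4406 -0.3594  0.1   ]
 [ 0.4867 -0.1312  0.1   ]
 [ 0.713  -0.1739  0.1   ]
 [ 0.7544 -0.2031  0.1   ]]
scene 5002 [[177.0, 122.0], [177.0, 144.0], [115.0, 193.0], [63.0, 142.0], [131.0, 92.0]] 
 [[ 0.4814 -0.1486  0.1   ]
 [ 0.5549 -0.096   0.1   ]
 [ 0.7891 -0.1416  0.1   ]
 [ 0.7218 -0.4012  0.1   ]
 [ 0.4475 -0.3582  0.1   ]]
top stop 352 [284.9489 208.5455] ((284.87261962890625, 208.5133514404297), (63.09210205078125, 5.55193567276001), 88.78113555908203)
scene stop 403 [237.0298 188.2903] ((237.33999633789062, 187.8800048828125), (7.200000286102295, 58.200008392333984), 36.869895935058594)
top red 363 [208.978  209.7631] ((209.5, 209.5), (23.0, 19.0), 90.0)
scene red 220 [303.0773 206.5773] ((302.84832763671875, 206.34271240234375), (11.12997817993164, 28.937942504882812), 32.0053825378418)
```

View pics/c1.png

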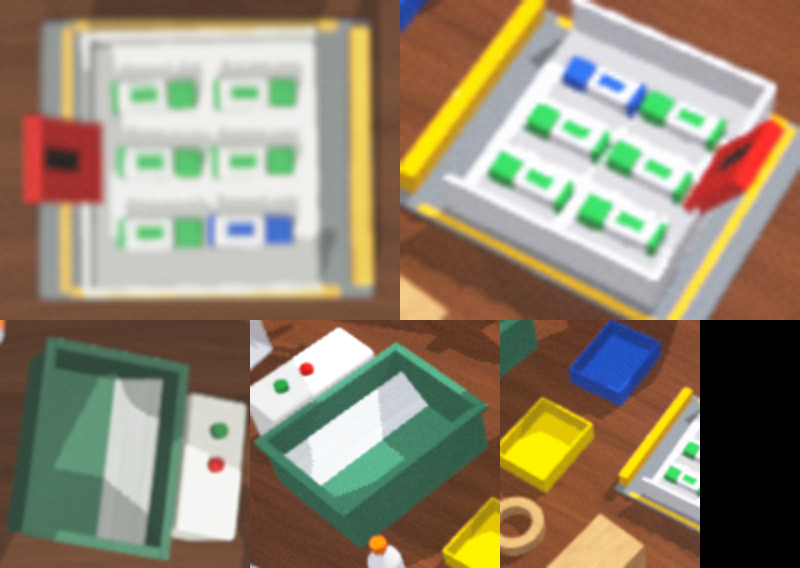

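The crop shows the blue marker in the front row on the -y side of the tray. The nose (column ~274) is about 25 mm short of the stop face (column ~282). The hopper is turned about 10° from the lane, with its centre near (0.60,-0.28). I'm moving above the blue marker now.

send_rows([
  {"tx":0.536,"ty":-0.5675,"tz":0.08,"rz":-70.3,"grip":0.27},
  {"tx":0.536,"ty":-0.5675,"tz":0.08,"rz":-70.3,"grip":0.27},
  {"tx":0.536,"ty":-0.5675,"tz":0.08,"rz":-70.3,"grip":0.27},
  {"tx":0.536,"ty":-0.5675,"tz":0.08,"rz":-70.3,"grip":0.27},
  {"tx":0.536,"ty":-0.5675,"tz":0.08,"rz":-70.3,"grip":0.27},
  {"tx":0.536,"ty":-0.5675,"tz":0.08,"rz":-70.3,"grip":0.27},
  {"tx":0.536,"ty":-0.5675,"tz":0.08,"rz":-70.3,"grip":0.27},
  {"tx":0.536,"ty":-0.5675,"tz":0.08,"rz":-70.3,"grip":0.27},
  {"tx":0.536,"ty":-0.5675,"tz":0.08,"rz":-70.3,"grip":0.27},
  {"tx":0.536,"ty":-0.5675,"tz":0.08,"rz":-70.3,"grip":0.27},
  {"tx":0.536,"ty":-0.5675,"tz":0.08,"rz":-70.3,"grip":0.27},
  {"tx":0.536,"ty":-0.5675,"tz":0.08,"rz":-70.3,"grip":0.27},
])

```text
$.motion[0]: bad value
```

send_rows([
  {"rx":0,"ry":0,"rz":-70.3,"tx":0.536,"ty":-0.5675,"tz":0.08,"grip":0.27},
  {"rx":0,"ry":0,"rz":-70.3,"tx":0.536,"ty":-0.5675,"tz":0.08,"grip":0.27},
  {"rx":0,"ry":0,"rz":-70.3,"tx":0.536,"ty":-0.5675,"tz":0.08,"grip":0.27},
  {"rx":0,"ry":0,"rz":-70.3,"tx":0.536,"ty":-0.5675,"tz":0.08,"grip":0.27},
  {"rx":0,"ry":0,"rz":-70.3,"tx":0.536,"ty":-0.5675,"tz":0.08,"grip":0.27},
  {"rx":0,"ry":0,"rz":-70.3,"tx":0.536,"ty":-0.5675,"tz":0.08,"grip":0.27},
  {"rx":0,"ry":0,"rz":-70.3,"tx":0.536,"ty":-0.5675,"tz":0.08,"grip":0.27},
  {"rx":0,"ry":0,"rz":-70.3,"tx":0.536,"ty":-0.5675,"tz":0.08,"grip":0.27},
  {"rx":0,"ry":0,"rz":-70.3,"tx":0.536,"ty":-0.5675,"tz":0.08,"grip":0.27},
  {"rx":0,"ry":0,"rz":-70.3,"tx":0.536,"ty":-0.5675,"tz":0.08,"grip":0.27},
  {"rx":0,"ry":0,"rz":-70.3,"tx":0.536,"ty":-0.5675,"tz":0.08,"grip":0.27},
  {"rx":0,"ry":0,"rz":-70.3,"tx":0.536,"ty":-0.5675,"tz":0.08,"grip":0.27},
])

```text
t: 1.1
tool_pos: [0.3853, -0.0602, 0.1676]
tcp_rot: [0.707, 0.707, 0.0, 0.0]
ft_force: [0.8, -1.5, 0.4]
gripper_width: 0.0339
gripper_force: 0.0
```

send_rows([
  {"rx":0,"ry":0,"rz":0,"tx":0.257,"ty":0.113,"tz":0.04,"grip":0.27},
  {"rx":0,"ry":0,"rz":0,"tx":0.257,"ty":0.113,"tz":0.04,"grip":0.27},
  {"rx":0,"ry":0,"rz":0,"tx":0.257,"ty":0.113,"tz":0.04,"grip":0.27},
  {"rx":0,"ry":0,"rz":0,"tx":0.257,"ty":0.113,"tz":0.04,"grip":0.27},
  {"rx":0,"ry":0,"rz":0,"tx":0.257,"ty":0.113,"tz":0.04,"grip":0.27},
  {"rx":0,"ry":0,"rz":0,"tx":0.257,"ty":0.113,"tz":0.04,"grip":0.27},
  {"rx":0,"ry":0,"rz":0,"tx":0.257,"ty":0.113,"tz":0.04,"grip":0.27},
  {"rx":0,"ry":0,"rz":0,"tx":0.257,"ty":0.113,"tz":0.04,"grip":0.27},
  {"rx":0,"ry":0,"rz":0,"tx":0.257,"ty":0.113,"tz":0.04,"grip":0.27},
  {"rx":0,"ry":0,"rz":0,"tx":0.257,"ty":0.113,"tz":0.04,"grip":0.27},
])

```text
t: 1.93
tool_pos: [0.4975, 0.1943, 0.1273]
tcp_rot: [0.707, 0.707, -0.001, -0.0]
ft_force: [-0.1, -0.2, -0.6]
gripper_width: 0.0337
gripper_force: 0.0
```

Run:
```python
from h import *
np.set_printoptions(precision=4,suppress=True)
T=np.load('top0.npy');S=np.load('scene0.npy')
# blue marker: whole blob (cap+end) extents in both views
print(onz('top',[[268.5,227],[247.5,227]],.026));print(onz('scene',[[(564-400)/4+220,165+70/4.],[(642-400)/4+220,165+105/4.]],.026))
# stop bearing edge top z=.032 (top), tray nose floor z=.010
print('stop top',onz('top',[[282.5,177],[283.2,244]],.032));
print('stop scene, face upper edge',onz('scene',[[220+146/4,165+12/4.],[220+12/4,165+190/4.]],.032))
print('nose',onz('top',[[274.5,182],[275,235]],.010),onz('scene',[[220+160/4,165+55/4.],[220+75/4,165+165/4.]],.01))
print('sidewall rims ends/back corners top',onz('top',[[195+85/4,170+32/4],[195+85/4,170+290/4],[195+318/4,170+32/4],[195+320/4,170+290/4]],.046))
o1,r1=ray('top',[209,209.8]);o2,r2=ray('scene',[303,206.5]);A=np.c_[r1[0],-r2[0]];s=np.linalg.lstsq(A,o2-o1,rcond=None)[0];print('handle',o1+s[0]*r1[0],o2+s[1]*r2[0])
print('handle tip edge top z=.1', onz('top',[[200.7,199.2],[200.7,220.5]],.097))
print(bot.read_state()['tool_pos'])
# predicted for guess: tray yaw -90, origin
import itertools
```

```text
[[0.495  0.1587 0.026 ]
 [0.4955 0.2204 0.026 ]]
[[0.5053 0.1671 0.026 ]
 [0.5041 0.2334 0.026 ]]
stop top [[0.6424 0.1157 0.032 ]
 [0.445  0.1166 0.032 ]]
stop scene, face upper edge [[0.4682 0.1299 0.032 ]
 [0.6568 0.1279 0.032 ]]
nose [[0.631  0.1388 0.01  ]
 [0.4715 0.1393 0.01  ]] [[0.4842 0.1516 0.01  ]
 [0.6035 0.1478 0.01  ]]
sidewall rims ends/back corners top [[0.6386 0.3106 0.046 ]
 [0.4511 0.3097 0.046 ]
 [0.6372 0.1401 0.046 ]
 [0.4498 0.141  0.046 ]]
handle [0.5437 0.328  0.0677] [0.5449 0.3258 0.0674]
handle tip edge top z=.1 [[0.571  0.347  0.097 ]
 [0.5121 0.3464 0.097 ]]
[0.4975 0.1943 0.1273]
```

send_rows([
  {"rx":0,"ry":0,"rz":0,"tx":0.001,"ty":0.0,"tz":0.03,"grip":0.27},
  {"rx":0,"ry":0,"rz":0,"tx":0.001,"ty":0.0,"tz":0.06,"grip":0.27},
  {"rx":0,"ry":0,"rz":0,"tx":0.001,"ty":0.0,"tz":0.08,"grip":0.27},
  {"rx":0,"ry":0,"rz":0,"tx":0.001,"ty":0.0,"tz":0.08,"grip":0.27},
  {"rx":0,"ry":0,"rz":0,"tx":0.001,"ty":0.0,"tz":0.08,"grip":0.27},
])

```text
t: 2.35
tool_pos: [0.4977, 0.1947, 0.0478]
tcp_rot: [0.708, 0.707, -0.001, -0.0]
ft_force: [0.1, -0.1, 0.6]
gripper_width: 0.0338
gripper_force: 0.0
```

Run:
```python
from h import *
T=camera('top');S=camera('scene');s=bot.read_state();print(s['tool_pos'],proj('top',s['tool_pos']),proj('scene',s['tool_pos']))
def up(im,x0,y0,x1,y1,s):return cv2.resize(im[y0:y1,x0:x1,::-1],None,fx=s,fy=s,interpolation=cv2.INTER_CUBIC)
cv2.imwrite('pics/c3.png',np.hstack([up(T,215,180,295,260,5),up(S,225,150,305,230,5)]))
```

```text
[0.498858   0.1954291  0.04923413] [[255.90494125 225.51721154]] [[270.41083626 180.24430193]]
```

View pics/c3.png

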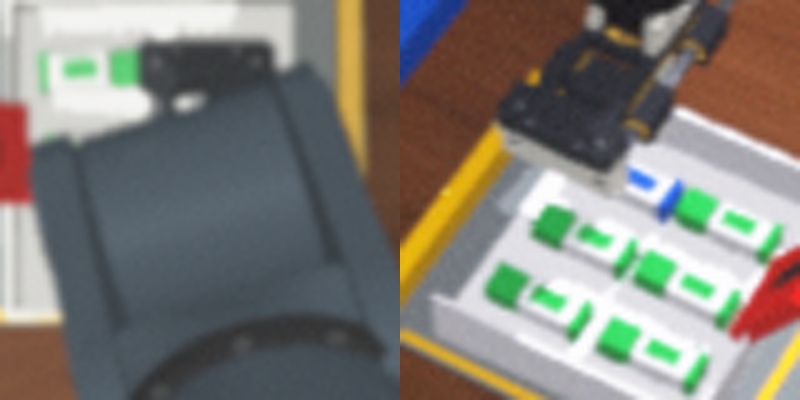

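The gripper is over the blue marker, with its label visible just under the fingers at crop (642,180) and the neighbouring marker clear.

send_rows([
  {"rx":0,"ry":0,"rz":0,"tx":0,"ty":0,"tz":0.015,"grip":0.27},
  {"rx":0,"ry":0,"rz":0,"tx":0,"ty":0,"tz":0.026,"grip":0.27},
  {"rx":0,"ry":0,"rz":0,"tx":0,"ty":0,"tz":0.034,"grip":0.27},
  {"rx":0,"ry":0,"rz":0,"tx":0,"ty":0,"tz":0.034,"grip":0.27},
  {"rx":0,"ry":0,"rz":0,"tx":0,"ty":0,"tz":0.034,"grip":0.7},
  {"rx":0,"ry":0,"rz":0,"tx":0,"ty":0,"tz":0.034,"grip":0.9},
  {"rx":0,"ry":0,"rz":0,"tx":0,"ty":0,"tz":0.034,"grip":0.9},
  {"rx":0,"ry":0,"rz":0,"tx":0,"ty":0,"tz":0.034,"grip":0.9},
  {"rx":0,"ry":0,"rz":0,"tx":0,"ty":0,"tz":0.034,"grip":0.9},
], force=12)

```text
t: 3.2
tool_pos: [0.4984, 0.1959, 0.0142]
tcp_rot: [0.707, 0.707, 0.0, 0.0]
ft_force: [-1.1, 0.1, 4.1]
gripper_width: 0.022
gripper_force: 12.0
```

send_rows([
  {"rx":0,"ry":0,"rz":0,"tx":0,"ty":0,"tz":-0.03,"grip":0.9},
  {"rx":0,"ry":0,"rz":0,"tx":0,"ty":0,"tz":-0.07,"grip":0.9},
  {"rx":0,"ry":0,"rz":0,"tx":-0.01,"ty":0,"tz":-0.1,"grip":0.9},
  {"rx":0,"ry":0,"rz":0,"tx":-0.05,"ty":-0.01,"tz":-0.1,"grip":0.9},
  {"rx":0,"ry":0,"rz":0,"tx":-0.09,"ty":-0.02,"tz":-0.1,"grip":0.9},
  {"rx":0,"ry":0,"rz":0,"tx":-0.13,"ty":-0.03,"tz":-0.1,"grip":0.9},
  {"rx":0,"ry":0,"rz":0,"tx":-0.165,"ty":-0.035,"tz":-0.1,"grip":0.9},
  {"rx":0,"ry":0,"rz":0,"tx":-0.195,"ty":-0.04,"tz":-0.1,"grip":0.9},
  {"rx":0,"ry":0,"rz":0,"tx":-0.216,"ty":-0.04,"tz":-0.1,"grip":0.9},
  {"rx":0,"ry":0,"rz":0,"tx":-0.216,"ty":-0.04,"tz":-0.08,"grip":0.9},
  {"rx":0,"ry":0,"rz":0,"tx":-0.216,"ty":-0.04,"tz":-0.05,"grip":0.9},
  {"rx":0,"ry":0,"rz":0,"tx":-0.216,"ty":-0.04,"tz":-0.03,"grip":0.9},
])

```text
t: 4.2
tool_pos: [0.4577, -0.0207, 0.0424]
tcp_rot: [0.708, 0.707, 0.0, 0.0]
ft_force: [0.4, 0.1, -0.5]
gripper_width: 0.0218
gripper_force: 12.0
```

send_rows([
  {"rx":0,"ry":0,"rz":0,"tx":0,"ty":0,"tz":0.012,"grip":0.9},
  {"rx":0,"ry":0,"rz":0,"tx":0,"ty":0,"tz":0.022,"grip":0.9},
  {"rx":0,"ry":0,"rz":0,"tx":0,"ty":0,"tz":0.032,"grip":0.9},
  {"rx":0,"ry":0,"rz":0,"tx":0,"ty":0,"tz":0.035,"grip":0.9},
  {"rx":0,"ry":0,"rz":0,"tx":0,"ty":0,"tz":0.035,"grip":0.9},
  {"rx":0,"ry":0,"rz":0,"tx":0,"ty":0,"tz":0.035,"grip":0.2},
  {"rx":0,"ry":0,"rz":0,"tx":0,"ty":0,"tz":0.035,"grip":0.2},
  {"rx":0,"ry":0,"rz":0,"tx":0,"ty":0,"tz":0.035,"grip":0.2},
  {"rx":0,"ry":0,"rz":0,"tx":0,"ty":0,"tz":0.035,"grip":0.2},
  {"rx":0,"ry":0,"rz":0,"tx":0,"ty":0,"tz":0.005,"grip":0.2},
  {"rx":0,"ry":0,"rz":0,"tx":0,"ty":0,"tz":-0.03,"grip":0.2},
  {"rx":0,"ry":0,"rz":0,"tx":0,"ty":0,"tz":-0.07,"grip":0.2},
])

```text
t: 5.2
tool_pos: [0.4571, -0.0201, 0.1143]
tcp_rot: [0.707, 0.707, -0.001, -0.001]
ft_force: [0.2, -0.7, 0.7]
gripper_width: 0.0373
gripper_force: 0.0
```

```bash
cat >> h.py <<'E'
def Rt(th,yaw):
    "tool orientation gripping the tray pitched nose-down th, tray yaw (deg)"
    R0=np.array([[-1,0,0],[0,.8660254,-.5],[0,-.5,-.8660254]]).T  # columns x,y,z for tray yaw -90
    return Rn.from_euler('z',yaw+90,degrees=True)*Rn.from_euler('x',th,degrees=True)*Rn.from_matrix(R0)
def delta(pos,R,p0=None,r0=None):
    s=bot.read_state();p0=s['tool_pos'] if p0 is None else p0;r0=Rn.from_quat(s['tcp_rot']) if r0 is None else r0
    return np.round((r0.inv()*R).as_rotvec(degrees=True),1),np.round(r0.inv().apply(np.array(pos)-p0),4)
E
python3 - <<'E'
from h import *
R=Rt(0,-90);R=Rn.from_matrix(np.array([[-1,0,0],[0,.8660254,-.5],[0,-.5,-.8660254]]).T);print(R.as_matrix())
print(delta([.545,.3705,.17],R))
im=camera('top');m=mask(im,'blue',(305,205,360,270));cv2.imwrite('pics/t.png',im[:,:,::-1])
E
```

```text
[[-1.         0.         0.       ]
 [ 0.         0.8660254 -0.5      ]
 [-0.        -0.5       -0.8660254]]
(array([ 23.4, -23.6, -87.7]), array([ 0.3906,  0.0878, -0.0558]))
```

send_rows([
  {"rx":0,"ry":0,"rz":0,"tx":0.02,"ty":0.01,"tz":-0.04,"grip":-0.1},
  {"rx":5,"ry":-5,"rz":-20,"tx":0.06,"ty":0.02,"tz":-0.08,"grip":-0.1},
  {"rx":23.4,"ry":-23.6,"rz":-87.7,"tx":0.2,"ty":0.05,"tz":-0.11,"grip":-0.1},
  {"rx":23.4,"ry":-23.6,"rz":-87.7,"tx":0.2,"ty":0.05,"tz":-0.11,"grip":-0.1},
  {"rx":23.4,"ry":-23.6,"rz":-87.7,"tx":0.2,"ty":0.05,"tz":-0.11,"grip":-0.1},
  {"rx":23.4,"ry":-23.6,"rz":-87.7,"tx":0.3,"ty":0.07,"tz":-0.11,"grip":-0.1},
  {"rx":23.4,"ry":-23.6,"rz":-87.7,"tx":0.3,"ty":0.07,"tz":-0.11,"grip":-0.1},
  {"rx":23.4,"ry":-23.6,"rz":-87.7,"tx":0.39,"ty":0.088,"tz":-0.11,"grip":-0.1},
  {"rx":23.4,"ry":-23.6,"rz":-87.7,"tx":0.39,"ty":0.088,"tz":-0.11,"grip":-0.1},
  {"rx":23.4,"ry":-23.6,"rz":-87.7,"tx":0.39,"ty":0.088,"tz":-0.11,"grip":-0.1},
  {"rx":23.4,"ry":-23.6,"rz":-87.7,"tx":0.39,"ty":0.088,"tz":-0.11,"grip":-0.1},
  {"rx":23.4,"ry":-23.6,"rz":-87.7,"tx":0.39,"ty":0.088,"tz":-0.11,"grip":-0.1},
])

```text
t: 6.25
tool_pos: [0.5457, 0.3739, 0.2227]
tcp_rot: [0.122, 0.967, -0.225, 0.001]
ft_force: [-0.3, -0.3, -0.3]
gripper_width: 0.0511
gripper_force: 0.0
```

Run:
```python
from h import *
R=Rn.from_matrix(np.array([[-1,0,0],[0,.8660254,-.5],[0,-.5,-.8660254]]).T)
s=bot.read_state();print(s['tool_pos'],s['joint_pos'],delta([.545,.3655,.1415],R))
T=camera('top');S=camera('scene')
def up(im,x0,y0,x1,y1,s):return cv2.resize(im[y0:y1,x0:x1,::-1],None,fx=s,fy=s,interpolation=cv2.INTER_CUBIC)
cv2.imwrite('pics/c4.png',np.hstack([up(T,180,150,360,270,2),up(S,180,110,360,230,2)]))
```

```text
[0.54572048 0.37394287 0.22265611] [ 0.66109464  0.74633656  1.06637097 -0.31773972  1.65580089 -0.632432  ] (array([  3.8,  -3.5, -13.6]), array([0.0034, 0.0278, 0.0766]))
```

View pics/c4.png

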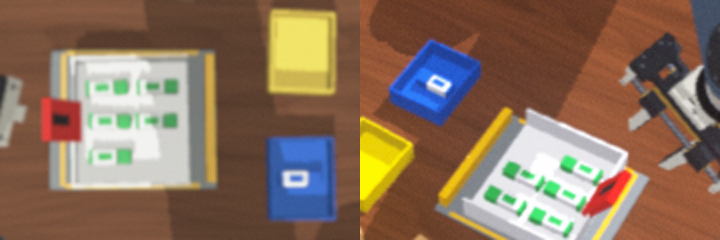

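The blue marker lies in the middle of the blue tub (crop 295,180), and the five greens are untouched in the tray.

send_rows([
  {"rx":3.8,"ry":-3.5,"rz":-13.6,"tx":0.003,"ty":0.028,"tz":0.03,"grip":-0.1},
  {"rx":3.8,"ry":-3.5,"rz":-13.6,"tx":0.003,"ty":0.028,"tz":0.06,"grip":-0.1},
  {"rx":3.8,"ry":-3.5,"rz":-13.6,"tx":0.0034,"ty":0.0278,"tz":0.0766,"grip":-0.1},
  {"rx":3.8,"ry":-3.5,"rz":-13.6,"tx":0.0034,"ty":0.0278,"tz":0.0766,"grip":-0.1},
  {"rx":3.8,"ry":-3.5,"rz":-13.6,"tx":0.0034,"ty":0.0278,"tz":0.0766,"grip":-0.1},
])

```text
t: 6.77
tool_pos: [0.5457, 0.3606, 0.1432]
tcp_rot: [0.007, 0.966, -0.258, -0.001]
ft_force: [1.0, -0.1, 0.7]
gripper_width: 0.0511
gripper_force: 0.0
```

Run:
```python
from h import *
s=bot.read_state();R=Rn.from_matrix(np.array([[-1,0,0],[0,.8660254,-.5],[0,-.5,-.8660254]]).T)
print(s['tool_pos'],delta([.545,.3205,.0635],R))
T=camera('top');S=camera('scene')
def up(im,x0,y0,x1,y1,s):return cv2.resize(im[y0:y1,x0:x1,::-1],None,fx=s,fy=s,interpolation=cv2.INTER_CUBIC)
cv2.imwrite('pics/c5.png',np.hstack([up(T,180,170,270,250,4),up(S,260,150,350,230,4)]))
for p in((.545,.3205,.0635),(.545,.330,.080)):print(proj('top',p),proj('scene',p))
```

```text
[0.54567278 0.36056891 0.14322736] (array([ 0.1, -0.3, -0.8]), array([0.0003, 0.0051, 0.0891]))
[[211.82926907 209.44867788]] [[301.21067572 206.51013885]]
[[207.65149218 209.0117599 ]] [[304.6842128  204.68500959]]
```

View pics/c5.png

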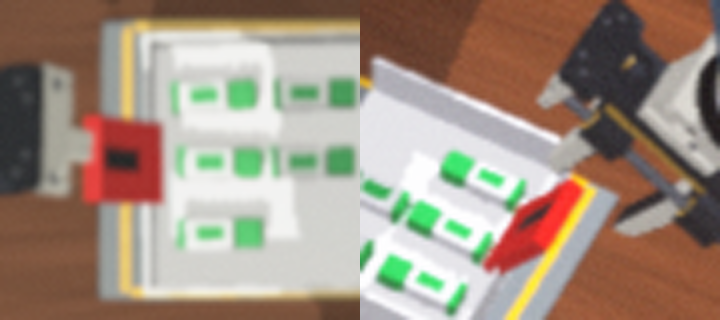

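The gripper stands off square to the red handle. The handle centre is at about (210.5,210) in the top view, within 3 mm of prediction.

send_rows([
  {"rx":0,"ry":0,"rz":-0.8,"tx":0.002,"ty":0.005,"tz":0.02,"grip":-0.1},
  {"rx":0,"ry":0,"rz":-0.8,"tx":0.002,"ty":0.005,"tz":0.04,"grip":-0.1},
  {"rx":0,"ry":0,"rz":-0.8,"tx":0.002,"ty":0.005,"tz":0.06,"grip":-0.1},
  {"rx":0,"ry":0,"rz":-0.8,"tx":0.002,"ty":0.005,"tz":0.08,"grip":-0.1},
  {"rx":0,"ry":0,"rz":-0.8,"tx":0.002,"ty":0.005,"tz":0.089,"grip":-0.1},
  {"rx":0,"ry":0,"rz":-0.8,"tx":0.002,"ty":0.005,"tz":0.089,"grip":-0.1},
  {"rx":0,"ry":0,"rz":-0.8,"tx":0.002,"ty":0.005,"tz":0.089,"grip":0.3},
  {"rx":0,"ry":0,"rz":-0.8,"tx":0.002,"ty":0.005,"tz":0.089,"grip":0.6},
  {"rx":0,"ry":0,"rz":-0.8,"tx":0.002,"ty":0.005,"tz":0.089,"grip":0.8},
  {"rx":0,"ry":0,"rz":-0.8,"tx":0.002,"ty":0.005,"tz":0.089,"grip":1.0},
  {"rx":0,"ry":0,"rz":-0.8,"tx":0.002,"ty":0.005,"tz":0.089,"grip":1.0},
  {"rx":0,"ry":0,"rz":-0.8,"tx":0.002,"ty":0.005,"tz":0.089,"grip":1.0},
], force=25)

```text
t: 7.87
tool_pos: [0.5432, 0.3215, 0.0632]
tcp_rot: [-0.002, 0.966, -0.259, -0.002]
ft_force: [-0.0, -0.4, -0.0]
gripper_width: 0.0158
gripper_force: 0.0
```

send_rows([
  {"rx":0,"ry":0,"rz":0,"tx":0,"ty":0,"tz":0,"grip":1},
  {"rx":0,"ry":0,"rz":0,"tx":0,"ty":0,"tz":0,"grip":1},
  {"rx":0,"ry":0,"rz":0,"tx":0,"ty":0,"tz":0,"grip":1},
  {"rx":0,"ry":0,"rz":0,"tx":0,"ty":0,"tz":0,"grip":1},
], force=55)

```text
t: 8.2
tool_pos: [0.5432, 0.3213, 0.0633]
tcp_rot: [-0.002, 0.966, -0.259, -0.002]
ft_force: [-0.7, -0.8, 5.0]
gripper_width: 0.014
gripper_force: 55.0
```

send_rows([
  {"rx":0.5,"ry":0,"rz":0,"tx":0,"ty":-0.003,"tz":-0.005,"grip":1},
  {"rx":1.5,"ry":0,"rz":0,"tx":0,"ty":-0.006,"tz":-0.01,"grip":1},
  {"rx":3,"ry":0,"rz":0,"tx":0,"ty":-0.011,"tz":-0.019,"grip":1},
  {"rx":4.5,"ry":0,"rz":0,"tx":0,"ty":-0.017,"tz":-0.03,"grip":1},
  {"rx":6,"ry":0,"rz":0,"tx":0,"ty":-0.025,"tz":-0.043,"grip":1},
  {"rx":7.5,"ry":0,"rz":0,"tx":0,"ty":-0.034,"tz":-0.058,"grip":1},
  {"rx":8.5,"ry":0,"rz":0,"tx":0,"ty":-0.043,"tz":-0.075,"grip":1},
  {"rx":9,"ry":0,"rz":0,"tx":0,"ty":-0.053,"tz":-0.092,"grip":1},
  {"rx":9,"ry":0,"rz":0,"tx":0,"ty":-0.062,"tz":-0.107,"grip":1},
  {"rx":9,"ry":0,"rz":0,"tx":0,"ty":-0.068,"tz":-0.118,"grip":1},
  {"rx":9,"ry":0,"rz":0,"tx":0,"ty":-0.07,"tz":-0.121,"grip":1},
  {"rx":9,"ry":0,"rz":0,"tx":0,"ty":-0.07,"tz":-0.121,"grip":1},
])

```text
t: 9.2
tool_pos: [0.544, 0.3214, 0.2033]
tcp_rot: [-0.002, 0.943, -0.333, -0.002]
ft_force: [-0.2, -0.6, -4.3]
gripper_width: 0.0132
gripper_force: 55.0
```

Run:
```python
from h import *
s=bot.read_state();print(s['tool_pos'],s['joint_pos'],s['gripper_width'])
T=camera('top');S=camera('scene')
def up(im,x0,y0,x1,y1,s):return cv2.resize(im[y0:y1,x0:x1,::-1],None,fx=s,fy=s,interpolation=cv2.INTER_CUBIC)
cv2.imwrite('pics/c6.png',np.hstack([up(T,150,130,350,280,2),up(S,180,90,380,240,2)]))
# grip in the hand: tray pose = tool * G  (grip point at TCP -19mm z)
g=np.array([0,0,-.019])
H=np.array([.599,-.279,0]);yaw=-100;hx=np.array([np.cos(np.radians(yaw)),np.sin(np.radians(yaw)),0])
def tcp(nose,th,yaw):
    Ry=Rn.from_euler('z',yaw,degrees=True)*Rn.from_euler('y',th,degrees=True)
    grip=nose+Ry.apply([-.187,0,.074]);R=Rn.from_matrix((Ry.as_matrix()@np.array([[0,-1,0],[-.866025,0,.5],[-.5,0,-.866025]][0:0] or np.c_[[0,-1,0],[-.866025,0,-.5],[.5,0,-.866025]])))
    return grip+R.apply([0,0,.019]),R
# check level on plate
print(tcp(np.array([.543,.228-.085,.006]),0,-90)[0],tcp(np.array([.543,.143,.006]),0,-90)[1].as_quat())
p,R=s['tool_pos'],Rn.from_quat(s['tcp_rot'])
q,Q=tcp(H+hx*-.06+[0,0,.16],-9,yaw);print('over hopper',q,delta(q,Q))
```

```text
[0.54402866 0.32137411 0.20326563] [ 0.67546881  0.76785974  1.1573697  -0.51430289  1.67077037 -0.83138531] 0.013234838155951528
[0.543      0.3205     0.06354552] [-1.07239308e-16  9.65925812e-01 -2.58819097e-01  2.87346921e-17]
over hopper [ 0.64142516 -0.03839494  0.18906992] (array([-0.1,  6.1,  8.1]), array([-0.0969, -0.2719,  0.2358]))
```

View pics/c6.png

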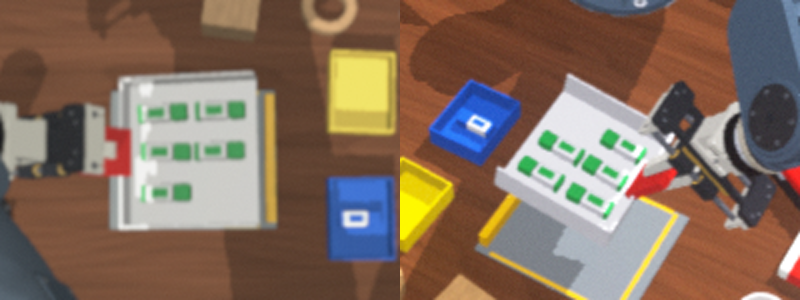

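The tray is lifted slightly nose-up, with all five greens in it and the blue one in its tub. Next I work out the carry and pour waypoints, keeping away from the glue bottle.

```bash
cat >> h.py <<'E'
def tcp(nose,th,yaw):
    Ry=Rn.from_euler('z',yaw,degrees=True)*Rn.from_euler('y',th,degrees=True)
    R=Rn.from_matrix(Ry.as_matrix()@np.c_[[0,-1,0],[-.866025,0,-.5],[.5,0,-.866025]])
    return Ry.apply([-.187,0,.074])+nose+R.apply([0,0,.019]),R
def nose_of(p,R,yaw):
    return p-R.apply([0,0,.019])-(R*Rn.from_matrix(np.c_[[0,-1,0],[-.866025,0,-.5],[.5,0,-.866025]]).inv()).apply([-.187,0,.074])
H=np.array([.599,-.279,0]);hx=np.array([np.cos(np.radians(-100)),np.sin(np.radians(-100)),0]);hy=np.array([-hx[1],hx[0],0])
def plan(A,B,N,per,p0=None,r0=None,ease=True):
    "rows from (nose,th,yaw) A to B, in calls of per rows"
    A,B=np.array([*A[0],A[1],A[2]]),np.array([*B[0],B[1],B[2]])
    for i in range(N):
        u=(i+1)/N;u=u*u*(3-2*u) if ease else u
        v=A+(B-A)*u;q,Q=tcp(v[:3],v[3],v[4])
        if i%per==0:print('--call from',None if p0 is None else np.round(p0,4))
        r,t=delta(q,Q,p0,r0);print(*r,*np.round(t,3),sep=' ')
        if i%per==per-1:p0,r0=q,Q
E
python3 - <<'E'
from h import *
s=bot.read_state();p,R=s['tool_pos'],Rn.from_quat(s['tcp_rot']);n=nose_of(p,R,0);print('nose',n)
N1=H+hx*-.06+hy*-.02;print('glue',onz('top',[[357,138],[367,127]],.0)[0],onz('top',[[367,127]],.11))
A=(n,-9,-90.);B=(N1+[0,0,.17],-9,-96.);C=(N1+hx*.01+[0,0,.125],60,-96.)
plan(A,B,22,11,p,R);
print('POUR');q,Q=tcp(*B);plan(B,C,30,10,q,Q,False)
E
```

```text
nose [0.54392252 0.13667063 0.17267751]
glue [ 0.77063853 -0.12265895  0.        ] [[ 0.77143979 -0.12158335  0.11      ]]
--call from [0.5436 0.321  0.2017]
-0.0 -0.2 0.4 -0.001 -0.002 0.001
-0.0 -0.1 0.5 -0.002 -0.006 0.005
-0.0 0.0 0.6 -0.004 -0.014 0.011
-0.0 0.1 0.8 -0.006 -0.024 0.02
-0.0 0.3 1.0 -0.009 -0.036 0.029
-0.0 0.5 1.2 -0.012 -0.05 0.041
-0.0 0.7 1.5 -0.016 -0.065 0.054
-0.0 0.9 1.8 -0.02 -0.082 0.067
-0.0 1.2 2.1 -0.024 -0.1 0.082
-0.0 1.4 2.4 -0.028 -0.118 0.097
-0.0 1.7 2.7 -0.032 -0.137 0.112
--call from [0.5765 0.1442 0.2004]
0.0 0.3 0.3 -0.006 -0.018 0.015
0.0 0.5 0.6 -0.011 -0.036 0.03
0.0 0.8 0.9 -0.017 -0.054 0.044
0.0 1.0 1.2 -0.022 -0.071 0.058
0.0 1.2 1.5 -0.026 -0.086 0.071
0.0 1.4 1.7 -0.031 -0.1 0.082
-0.0 1.6 1.9 -0.034 -0.112 0.092
0.0 1.7 2.1 -0.038 -0.122 0.1
0.0 1.8 2.2 -0.04 -0.129 0.106
-0.0 1.9 2.3 -0.041 -0.134 0.11
0.0 1.9 2.3 -0.042 -0.135 0.111
POUR
--call from [ 0.609  -0.0331  0.1991]
-2.3 0.0 -0.0 0.0 -0.005 -0.004
-4.6 -0.0 0.0 0.0 -0.01 -0.007
-6.9 0.0 0.0 0.0 -0.016 -0.01
-9.2 0.0 0.0 0.0 -0.021 -0.013
-11.5 -0.0 -0.0 0.0 -0.027 -0.015
[... 179 characters left out ...]
6057 -0.0623  0.2538]
-2.3 0.0 0.0 0.0 -0.006 -0.003
-4.6 0.0 0.0 0.0 -0.011 -0.006
-6.9 -0.0 -0.0 0.0 -0.017 -0.009
-9.2 0.0 0.0 0.0 -0.023 -0.012
-11.5 0.0 0.0 0.0 -0.03 -0.014
-13.8 0.0 0.0 0.0 -0.036 -0.017
-16.1 0.0 0.0 0.0 -0.043 -0.018
-18.4 0.0 0.0 0.0 -0.049 -0.02
-20.7 0.0 0.0 0.0 -0.056 -0.021
-23.0 0.0 0.0 0.0 -0.063 -0.022
--call from [ 0.5998 -0.1165  0.2928]
-2.3 -0.0 -0.0 0.0 -0.006 -0.004
-4.6 0.0 -0.0 0.0 -0.012 -0.007
-6.9 0.0 -0.0 0.0 -0.019 -0.01
-9.2 0.0 -0.0 0.0 -0.026 -0.012
-11.5 0.0 -0.0 0.0 -0.033 -0.015
-13.8 0.0 -0.0 0.0 -0.04 -0.017
-16.1 0.0 -0.0 0.0 -0.047 -0.019
-18.4 0.0 -0.0 0.0 -0.054 -0.021
-20.7 0.0 -0.0 0.0 -0.062 -0.022
-23.0 0.0 -0.0 0.0 -0.069 -0.023
```

send_rows([
  {"rx":0,"ry":0,"rz":0.2,"tx":-0.001,"ty":-0.002,"tz":0.001,"grip":1},
  {"rx":0,"ry":0,"rz":0.4,"tx":-0.002,"ty":-0.006,"tz":0.005,"grip":1},
  {"rx":0,"ry":0,"rz":0.6,"tx":-0.004,"ty":-0.014,"tz":0.011,"grip":1},
  {"rx":0,"ry":0.1,"rz":0.8,"tx":-0.006,"ty":-0.024,"tz":0.02,"grip":1},
  {"rx":0,"ry":0.3,"rz":1.0,"tx":-0.009,"ty":-0.036,"tz":0.029,"grip":1},
  {"rx":0,"ry":0.5,"rz":1.2,"tx":-0.012,"ty":-0.05,"tz":0.041,"grip":1},
  {"rx":0,"ry":0.7,"rz":1.5,"tx":-0.016,"ty":-0.065,"tz":0.054,"grip":1},
  {"rx":0,"ry":0.9,"rz":1.8,"tx":-0.02,"ty":-0.082,"tz":0.067,"grip":1},
  {"rx":0,"ry":1.2,"rz":2.1,"tx":-0.024,"ty":-0.1,"tz":0.082,"grip":1},
  {"rx":0,"ry":1.4,"rz":2.4,"tx":-0.028,"ty":-0.118,"tz":0.097,"grip":1},
  {"rx":0,"ry":1.7,"rz":2.7,"tx":-0.032,"ty":-0.137,"tz":0.112,"grip":1},
])

```text
t: 10.22
tool_pos: [0.5763, 0.1417, 0.2018]
tcp_rot: [0.025, 0.942, -0.334, -0.008]
ft_force: [0.5, 0.3, -4.5]
gripper_width: 0.0139
gripper_force: 55.0
```

send_rows([
  {"rx":0,"ry":0.3,"rz":0.3,"tx":-0.006,"ty":-0.018,"tz":0.015,"grip":1},
  {"rx":0,"ry":0.5,"rz":0.6,"tx":-0.011,"ty":-0.036,"tz":0.03,"grip":1},
  {"rx":0,"ry":0.8,"rz":0.9,"tx":-0.017,"ty":-0.054,"tz":0.044,"grip":1},
  {"rx":0,"ry":1.0,"rz":1.2,"tx":-0.022,"ty":-0.071,"tz":0.058,"grip":1},
  {"rx":0,"ry":1.2,"rz":1.5,"tx":-0.026,"ty":-0.086,"tz":0.071,"grip":1},
  {"rx":0,"ry":1.4,"rz":1.7,"tx":-0.031,"ty":-0.1,"tz":0.082,"grip":1},
  {"rx":0,"ry":1.6,"rz":1.9,"tx":-0.034,"ty":-0.112,"tz":0.092,"grip":1},
  {"rx":0,"ry":1.7,"rz":2.1,"tx":-0.038,"ty":-0.122,"tz":0.1,"grip":1},
  {"rx":0,"ry":1.8,"rz":2.2,"tx":-0.04,"ty":-0.129,"tz":0.106,"grip":1},
  {"rx":0,"ry":1.9,"rz":2.3,"tx":-0.041,"ty":-0.134,"tz":0.11,"grip":1},
  {"rx":0,"ry":1.9,"rz":2.3,"tx":-0.042,"ty":-0.135,"tz":0.111,"grip":1},
  {"rx":0,"ry":1.9,"rz":2.3,"tx":-0.042,"ty":-0.135,"tz":0.111,"grip":1},
])

```text
t: 11.22
tool_pos: [0.6092, -0.0326, 0.2004]
tcp_rot: [0.049, 0.941, -0.333, -0.017]
ft_force: [-0.2, 0.5, -4.8]
gripper_width: 0.0137
gripper_force: 55.0
```

Run:
```python
from h import *
s=bot.read_state();print(s['tool_pos'],s['gripper_width'],nose_of(s['tool_pos'],Rn.from_quat(s['tcp_rot']),0),'want',H+hx*-.06+hy*-.02,s['joint_pos'])
T=camera('top');S=camera('scene')
def up(im,x0,y0,x1,y1,s):return cv2.resize(im[y0:y1,x0:x1,::-1],None,fx=s,fy=s,interpolation=cv2.INTER_CUBIC)
cv2.imwrite('pics/c7.png',np.hstack([up(T,300,110,500,260,2),up(S,60,70,260,220,2)]))
```

```text
[ 0.60915716 -0.03258527  0.2003753 ] 0.013748687468994825 [ 0.58990898 -0.21588707  0.1712601 ] want [ 0.58972274 -0.21643857  0.        ] [ 0.14885225  0.60148341  1.46588075 -0.67665615  1.33675493 -1.06481897]
```

View pics/c7.png

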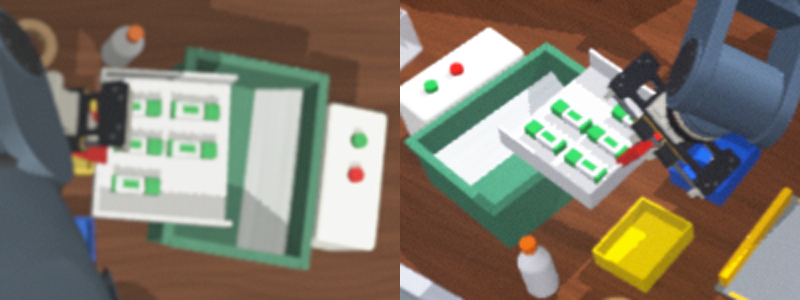

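The tray nose is over the hopper's near side and clear of the glue bottle, and all five greens are still aboard. Pouring now.

send_rows([
  {"rx":-2.3,"ry":0,"rz":0,"tx":0,"ty":-0.005,"tz":-0.004,"grip":1},
  {"rx":-4.6,"ry":0,"rz":0,"tx":0,"ty":-0.01,"tz":-0.007,"grip":1},
  {"rx":-6.9,"ry":0,"rz":0,"tx":0,"ty":-0.016,"tz":-0.01,"grip":1},
  {"rx":-9.2,"ry":0,"rz":0,"tx":0,"ty":-0.021,"tz":-0.013,"grip":1},
  {"rx":-11.5,"ry":0,"rz":0,"tx":0,"ty":-0.027,"tz":-0.015,"grip":1},
  {"rx":-13.8,"ry":0,"rz":0,"tx":0,"ty":-0.033,"tz":-0.018,"grip":1},
  {"rx":-16.1,"ry":0,"rz":0,"tx":0,"ty":-0.038,"tz":-0.02,"grip":1},
  {"rx":-18.4,"ry":0,"rz":0,"tx":0,"ty":-0.045,"tz":-0.021,"grip":1},
  {"rx":-20.7,"ry":0,"rz":0,"tx":0,"ty":-0.051,"tz":-0.023,"grip":1},
  {"rx":-23,"ry":0,"rz":0,"tx":0,"ty":-0.057,"tz":-0.024,"grip":1},
])

```text
t: 12.15
tool_pos: [0.606, -0.0609, 0.2554]
tcp_rot: [0.051, 0.989, -0.138, -0.007]
ft_force: [0.2, -0.8, -4.5]
gripper_width: 0.0138
gripper_force: 55.0
```

send_rows([
  {"rx":-2.3,"ry":0,"rz":0,"tx":0,"ty":-0.006,"tz":-0.003,"grip":1},
  {"rx":-4.6,"ry":0,"rz":0,"tx":0,"ty":-0.011,"tz":-0.006,"grip":1},
  {"rx":-6.9,"ry":0,"rz":0,"tx":0,"ty":-0.017,"tz":-0.009,"grip":1},
  {"rx":-9.2,"ry":0,"rz":0,"tx":0,"ty":-0.023,"tz":-0.012,"grip":1},
  {"rx":-11.5,"ry":0,"rz":0,"tx":0,"ty":-0.03,"tz":-0.014,"grip":1},
  {"rx":-13.8,"ry":0,"rz":0,"tx":0,"ty":-0.036,"tz":-0.017,"grip":1},
  {"rx":-16.1,"ry":0,"rz":0,"tx":0,"ty":-0.043,"tz":-0.018,"grip":1},
  {"rx":-18.4,"ry":0,"rz":0,"tx":0,"ty":-0.049,"tz":-0.02,"grip":1},
  {"rx":-20.7,"ry":0,"rz":0,"tx":0,"ty":-0.056,"tz":-0.021,"grip":1},
  {"rx":-23,"ry":0,"rz":0,"tx":0,"ty":-0.063,"tz":-0.022,"grip":1},
])

```text
t: 12.98
tool_pos: [0.6001, -0.1153, 0.2937]
tcp_rot: [0.051, 0.997, 0.062, 0.003]
ft_force: [0.4, 0.1, -3.7]
gripper_width: 0.0135
gripper_force: 55.0
```

send_rows([
  {"rx":-2.3,"ry":0,"rz":0,"tx":0,"ty":-0.006,"tz":-0.004,"grip":1},
  {"rx":-4.6,"ry":0,"rz":0,"tx":0,"ty":-0.012,"tz":-0.007,"grip":1},
  {"rx":-6.9,"ry":0,"rz":0,"tx":0,"ty":-0.019,"tz":-0.01,"grip":1},
  {"rx":-9.2,"ry":0,"rz":0,"tx":0,"ty":-0.026,"tz":-0.012,"grip":1},
  {"rx":-11.5,"ry":0,"rz":0,"tx":0,"ty":-0.033,"tz":-0.015,"grip":1},
  {"rx":-13.8,"ry":0,"rz":0,"tx":0,"ty":-0.04,"tz":-0.017,"grip":1},
  {"rx":-16.1,"ry":0,"rz":0,"tx":0,"ty":-0.047,"tz":-0.019,"grip":1},
  {"rx":-18.4,"ry":0,"rz":0,"tx":0,"ty":-0.054,"tz":-0.021,"grip":1},
  {"rx":-20.7,"ry":0,"rz":0,"tx":0,"ty":-0.062,"tz":-0.022,"grip":1},
  {"rx":-23,"ry":0,"rz":0,"tx":0,"ty":-0.069,"tz":-0.023,"grip":1},
  {"rx":-23,"ry":0,"rz":0,"tx":0,"ty":-0.069,"tz":-0.023,"grip":1},
  {"rx":-23,"ry":0,"rz":0,"tx":0,"ty":-0.069,"tz":-0.023,"grip":1},
])

```text
t: 13.98
tool_pos: [0.5928, -0.1866, 0.3074]
tcp_rot: [0.05, 0.965, 0.258, 0.013]
ft_force: [0.0, 0.2, -1.9]
gripper_width: 0.0138
gripper_force: 55.0
```

Run:
```python
from h import *
s=bot.read_state();print(s['t'],s['tool_pos'],s['ft_force'],s['gripper_width'],nose_of(s['tool_pos'],Rn.from_quat(s['tcp_rot']),0),s['joint_pos'])
T=camera('top');S=camera('scene')
def up(im,x0,y0,x1,y1,s):return cv2.resize(im[y0:y1,x0:x1,::-1],None,fx=s,fy=s,interpolation=cv2.INTER_CUBIC)
cv2.imwrite('pics/c8.png',np.hstack([up(T,300,110,500,260,2),up(S,60,70,260,220,2)]))
```

```text
13.9833 [ 0.59284236 -0.18662641  0.3074267 ] [ 0.01671791  0.2202024  -1.90215717] 0.01377337712508152 [ 0.58866171 -0.22557919  0.12499058] [-0.58108741  0.52118689  1.26493607  0.45922776  1.60961252 -2.08892054]
```

View pics/c8.png

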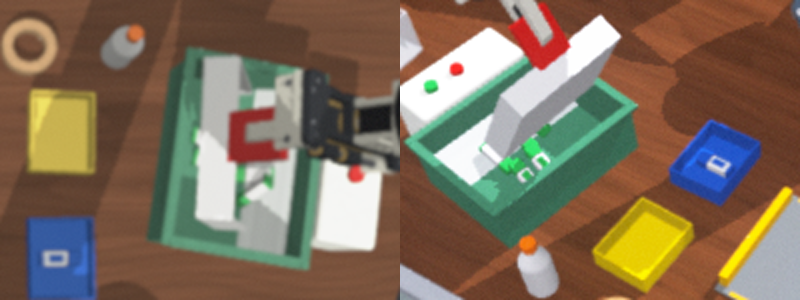

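The tray is tipped 60° and empty, with the greens heaped in the hopper. I now plan the way back: up first, then level and return to the original grip pose.

Run:
```python
from h import *
s=bot.read_state();p,R=s['tool_pos'],Rn.from_quat(s['tcp_rot']);n=nose_of(p,R,0)
A=(n,60,-96.);B=(n+[0,0.0,.06],60,-96.);C=(np.array([.575,-.10,.20]),15,-94.);D=(np.array([.543,.142,.09]),0,-90.)
plan(A,B,6,12,p,R)
q,Q=tcp(*B);plan(B,C,14,7,q,Q)
q,Q=tcp(*C);plan(C,D,14,7,q,Q)
```

```text
--call from [ 0.5931 -0.1858  0.3081]
-0.1 -0.0 0.1 -0.0 0.002 -0.004
-0.1 -0.0 0.1 -0.0 0.008 -0.014
-0.1 -0.0 0.1 -0.0 0.015 -0.026
-0.1 -0.0 0.1 -0.0 0.022 -0.039
-0.1 -0.0 0.1 -0.0 0.028 -0.048
-0.1 -0.0 0.1 -0.0 0.03 -0.052
--call from [ 0.5932 -0.1861  0.3681]
0.7 0.0 -0.0 0.0 0.003 0.002
2.5 0.1 -0.1 0.002 0.012 0.008
5.3 0.1 -0.2 0.003 0.026 0.018
8.9 0.2 -0.4 0.006 0.042 0.031
13.1 0.2 -0.5 0.009 0.061 0.046
17.7 0.3 -0.7 0.012 0.081 0.064
22.5 0.3 -1.0 0.015 0.1 0.083
--call from [ 0.5913 -0.057   0.3465]
4.8 0.0 -0.2 0.003 0.024 0.011
9.4 0.0 -0.4 0.006 0.047 0.023
13.6 0.0 -0.6 0.009 0.066 0.034
17.2 -0.0 -0.8 0.012 0.083 0.044
20.0 -0.0 -0.9 0.014 0.095 0.052
21.8 -0.1 -1.0 0.015 0.103 0.057
22.5 -0.1 -1.0 0.015 0.106 0.059
--call from [0.5859 0.0562 0.3015]
0.2 -0.0 -0.1 0.001 0.004 0.001
0.8 -0.1 -0.2 0.003 0.016 0.004
1.8 -0.1 -0.5 0.007 0.035 0.009
3.0 -0.2 -0.8 0.012 0.058 0.016
4.4 -0.3 -1.1 0.018 0.086 0.023
5.9 -0.5 -1.5 0.024 0.116 0.031
7.5 -0.6 -1.9 0.03 0.147 0.04
--call from [0.5649 0.1894 0.2252]
1.6 -0.2 -0.4 0.006 0.032 0.004
3.1 -0.3 -0.8 0.011 0.062 0.009
4.5 -0.5 -1.1 0.016 0.09 0.013
5.7 -0.7 -1.4 0.02 0.114 0.017
6.7 -0.8 -1.6 0.024 0.133 0.02
7.3 -0.9 -1.7 0.026 0.145 0.022
7.5 -0.9 -1.8 0.026 0.149 0.022
```

send_rows([
  {"rx":0,"ry":0,"rz":0,"tx":0,"ty":0.002,"tz":-0.004,"grip":1},
  {"rx":0,"ry":0,"rz":0,"tx":0,"ty":0.008,"tz":-0.014,"grip":1},
  {"rx":0,"ry":0,"rz":0,"tx":0,"ty":0.015,"tz":-0.026,"grip":1},
  {"rx":0,"ry":0,"rz":0,"tx":0,"ty":0.022,"tz":-0.039,"grip":1},
  {"rx":0,"ry":0,"rz":0,"tx":0,"ty":0.028,"tz":-0.048,"grip":1},
  {"rx":0,"ry":0,"rz":0,"tx":0,"ty":0.03,"tz":-0.052,"grip":1},
  {"rx":0,"ry":0,"rz":0,"tx":0,"ty":0.03,"tz":-0.052,"grip":1},
  {"rx":0,"ry":0,"rz":0,"tx":0,"ty":0.03,"tz":-0.052,"grip":1},
])

```text
t: 14.75
tool_pos: [0.5929, -0.1865, 0.3677]
tcp_rot: [0.05, 0.965, 0.258, 0.014]
ft_force: [-0.8, 0.6, -3.4]
gripper_width: 0.0138
gripper_force: 55.0
```

Run:
```python
from h import *
s=bot.read_state();print(s['ft_force'])
S=camera('scene');T=camera('top');HUE['green']=(50,75,120)
for n,im,b in(('scene',S,(60,85,185,200)),('top',T,(375,130,465,245))):
    for a,c,p in blobs(mask(im,'green',b,120),5):print(n,a,c.round(),onz(n,c,.03)[0].round(3))
# markers remaining in tray? saturated green outside hopper anywhere on desk
for a,c,p in blobs(mask(T,'green',(150,100,375,300),120),5):print('out',a,c.round())
```

```text
[-0.80093997  0.6412159  -3.40106646]
scene 30 [ 75. 113.] [ 0.57 -0.52  0.03]
scene 16 [117. 128.] [ 0.554 -0.349  0.03 ]
scene 44 [131. 134.] [ 0.551 -0.291  0.03 ]
scene 168 [120. 149.] [ 0.617 -0.286  0.03 ]
scene 15 [131. 151.] [ 0.606 -0.249  0.03 ]
scene 11 [123. 158.] [ 0.641 -0.253  0.03 ]
top 7 [434. 200.] [ 0.569 -0.344  0.03 ]
```

send_rows([
  {"rx":0.7,"ry":0,"rz":0,"tx":0,"ty":0.003,"tz":0.002,"grip":1},
  {"rx":2.5,"ry":0.1,"rz":-0.1,"tx":0.002,"ty":0.012,"tz":0.008,"grip":1},
  {"rx":5.3,"ry":0.1,"rz":-0.2,"tx":0.003,"ty":0.026,"tz":0.018,"grip":1},
  {"rx":8.9,"ry":0.2,"rz":-0.4,"tx":0.006,"ty":0.042,"tz":0.031,"grip":1},
  {"rx":13.1,"ry":0.2,"rz":-0.5,"tx":0.009,"ty":0.061,"tz":0.046,"grip":1},
  {"rx":17.7,"ry":0.3,"rz":-0.7,"tx":0.012,"ty":0.081,"tz":0.064,"grip":1},
  {"rx":22.5,"ry":0.3,"rz":-1.0,"tx":0.015,"ty":0.1,"tz":0.083,"grip":1},
])

```text
t: 15.43
tool_pos: [0.5911, -0.0559, 0.3466]
tcp_rot: [0.043, 0.997, 0.063, 0.005]
ft_force: [0.0, 0.5, -3.5]
gripper_width: 0.0137
gripper_force: 55.0
```

send_rows([
  {"rx":4.8,"ry":0,"rz":-0.2,"tx":0.003,"ty":0.024,"tz":0.011,"grip":1},
  {"rx":9.4,"ry":0,"rz":-0.4,"tx":0.006,"ty":0.047,"tz":0.023,"grip":1},
  {"rx":13.6,"ry":0,"rz":-0.6,"tx":0.009,"ty":0.066,"tz":0.034,"grip":1},
  {"rx":17.2,"ry":0,"rz":-0.8,"tx":0.012,"ty":0.083,"tz":0.044,"grip":1},
  {"rx":20,"ry":0,"rz":-0.9,"tx":0.014,"ty":0.095,"tz":0.052,"grip":1},
  {"rx":21.8,"ry":0,"rz":-1.0,"tx":0.015,"ty":0.103,"tz":0.057,"grip":1},
  {"rx":22.5,"ry":0,"rz":-1.0,"tx":0.015,"ty":0.106,"tz":0.059,"grip":1},
  {"rx":22.5,"ry":0,"rz":-1.0,"tx":0.015,"ty":0.106,"tz":0.059,"grip":1},
  {"rx":22.5,"ry":0,"rz":-1.0,"tx":0.015,"ty":0.106,"tz":0.059,"grip":1},
])

```text
t: 16.18
tool_pos: [0.5862, 0.0562, 0.3017]
tcp_rot: [0.034, 0.991, -0.13, -0.004]
ft_force: [-0.4, -0.4, -2.0]
gripper_width: 0.0137
gripper_force: 55.0
```

Run:
```python
from h import *
s=bot.read_state();print(s['t'],s['tool_pos'],s['ft_force'])
T=camera('top');S=camera('scene')
def up(im,x0,y0,x1,y1,s):return cv2.resize(im[y0:y1,x0:x1,::-1],None,fx=s,fy=s,interpolation=cv2.INTER_CUBIC)
cv2.imwrite('pics/c9.png',np.vstack([np.hstack([up(T,370,125,470,250,4)[:, :400],up(S,60,80,160,205,4)])]))
```

```text
16.1833 [0.58617074 0.05624899 0.30166148] [-0.42005089 -0.37160655 -1.99766472]
```

View pics/c9.png

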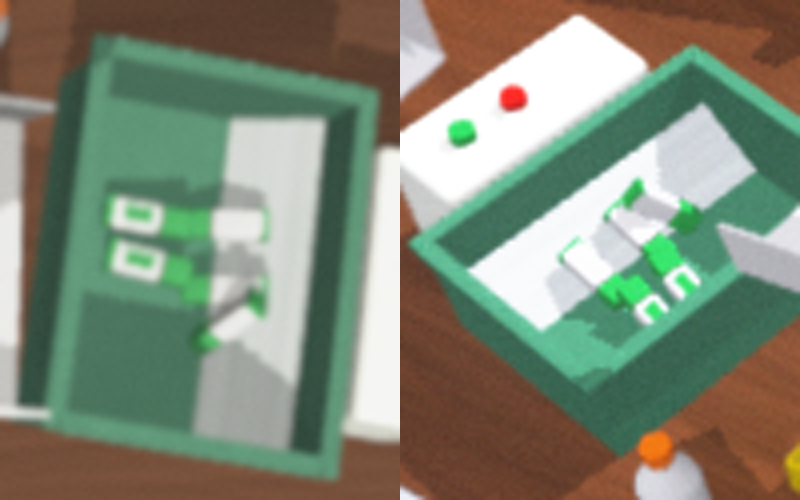

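Five green markers lie inside the hopper, two on the floor (crop 135,210 and 135,260) and three on the slope, and the tray is clear of it.

send_rows([
  {"rx":0.2,"ry":0,"rz":-0.1,"tx":0.001,"ty":0.004,"tz":0.001,"grip":1},
  {"rx":0.8,"ry":-0.1,"rz":-0.2,"tx":0.003,"ty":0.016,"tz":0.004,"grip":1},
  {"rx":1.8,"ry":-0.1,"rz":-0.5,"tx":0.007,"ty":0.035,"tz":0.009,"grip":1},
  {"rx":3,"ry":-0.2,"rz":-0.8,"tx":0.012,"ty":0.058,"tz":0.016,"grip":1},
  {"rx":4.4,"ry":-0.3,"rz":-1.1,"tx":0.018,"ty":0.086,"tz":0.023,"grip":1},
  {"rx":5.9,"ry":-0.5,"rz":-1.5,"tx":0.024,"ty":0.116,"tz":0.031,"grip":1},
  {"rx":7.5,"ry":-0.6,"rz":-1.9,"tx":0.03,"ty":0.147,"tz":0.04,"grip":1},
])

```text
t: 16.87
tool_pos: [0.5655, 0.1899, 0.2246]
tcp_rot: [0.018, 0.981, -0.195, -0.003]
ft_force: [0.7, 0.2, -1.6]
gripper_width: 0.0137
gripper_force: 55.0
```

send_rows([
  {"rx":1.6,"ry":-0.2,"rz":-0.4,"tx":0.006,"ty":0.032,"tz":0.004,"grip":1},
  {"rx":3.1,"ry":-0.3,"rz":-0.8,"tx":0.011,"ty":0.062,"tz":0.009,"grip":1},
  {"rx":4.5,"ry":-0.5,"rz":-1.1,"tx":0.016,"ty":0.09,"tz":0.013,"grip":1},
  {"rx":5.7,"ry":-0.7,"rz":-1.4,"tx":0.02,"ty":0.114,"tz":0.017,"grip":1},
  {"rx":6.7,"ry":-0.8,"rz":-1.6,"tx":0.024,"ty":0.133,"tz":0.02,"grip":1},
  {"rx":7.3,"ry":-0.9,"rz":-1.7,"tx":0.026,"ty":0.145,"tz":0.022,"grip":1},
  {"rx":7.5,"ry":-0.9,"rz":-1.8,"tx":0.026,"ty":0.149,"tz":0.022,"grip":1},
  {"rx":7.5,"ry":-0.9,"rz":-1.8,"tx":0.026,"ty":0.149,"tz":0.022,"grip":1},
  {"rx":7.5,"ry":-0.9,"rz":-1.8,"tx":0.026,"ty":0.149,"tz":0.022,"grip":1},
])

```text
t: 17.62
tool_pos: [0.5445, 0.3188, 0.1481]
tcp_rot: [0.0, 0.966, -0.258, 0.0]
ft_force: [0.7, -0.2, -2.4]
gripper_width: 0.0136
gripper_force: 55.0
```

Run:
```python
from h import *
s=bot.read_state();print(s['t'],s['tool_pos'],s['ft_force'],s['torque'])
R=Rn.from_quat([-.002,.966,-.259,-.002])
print(delta([.5432,.3225,.080],R));print(delta([.5432,.3225,.0665],R))
```

```text
17.6167 [0.54447626 0.31877711 0.14806948] [ 0.72715876 -0.23486224 -2.44757996] [ 0.77691198 -0.1604713   0.04511527]
(array([ 0.1,  0.2, -0.3]), array([0.0013, 0.0372, 0.0571]))
(array([ 0.1,  0.2, -0.3]), array([0.0013, 0.044 , 0.0688]))
```

send_rows([
  {"rx":0,"ry":0.2,"rz":-0.3,"tx":0.0013,"ty":0.01,"tz":0.015,"grip":1},
  {"rx":0,"ry":0.2,"rz":-0.3,"tx":0.0013,"ty":0.02,"tz":0.03,"grip":1},
  {"rx":0,"ry":0.2,"rz":-0.3,"tx":0.0013,"ty":0.03,"tz":0.046,"grip":1},
  {"rx":0,"ry":0.2,"rz":-0.3,"tx":0.0013,"ty":0.037,"tz":0.057,"grip":1},
  {"rx":0,"ry":0.2,"rz":-0.3,"tx":0.0013,"ty":0.041,"tz":0.063,"grip":1},
  {"rx":0,"ry":0.2,"rz":-0.3,"tx":0.0013,"ty":0.043,"tz":0.067,"grip":1},
  {"rx":0,"ry":0.2,"rz":-0.3,"tx":0.0013,"ty":0.044,"tz":0.0688,"grip":1},
  {"rx":0,"ry":0.2,"rz":-0.3,"tx":0.0013,"ty":0.044,"tz":0.0688,"grip":1},
  {"rx":0,"ry":0.2,"rz":-0.3,"tx":0.0013,"ty":0.044,"tz":0.0688,"grip":1},
])

```text
t: 18.37
tool_pos: [0.5429, 0.3234, 0.0665]
tcp_rot: [-0.002, 0.966, -0.258, -0.002]
ft_force: [0.4, 1.0, -2.3]
gripper_width: 0.0137
gripper_force: 55.0
```

send_rows([
  {"rx":0,"ry":0,"rz":0,"tx":0,"ty":0.0005,"tz":0.0009,"grip":1},
  {"rx":0,"ry":0,"rz":0,"tx":0,"ty":0.001,"tz":0.0017,"grip":1},
  {"rx":0,"ry":0,"rz":0,"tx":0,"ty":0.0015,"tz":0.0026,"grip":1},
  {"rx":0,"ry":0,"rz":0,"tx":0,"ty":0.0015,"tz":0.0026,"grip":1},
  {"rx":0,"ry":0,"rz":0,"tx":0,"ty":0.0015,"tz":0.0026,"grip":1},
])

```text
t: 18.78
tool_pos: [0.5426, 0.3234, 0.0633]
tcp_rot: [-0.003, 0.966, -0.259, -0.002]
ft_force: [0.2, 1.0, 2.6]
gripper_width: 0.0138
gripper_force: 55.0
```

send_rows([
  {"rx":0,"ry":0,"rz":0,"tx":0,"ty":-0.0019,"tz":0.0006,"grip":1},
  {"rx":0,"ry":0,"rz":0,"tx":0,"ty":-0.0036,"tz":0.0016,"grip":1},
  {"rx":0,"ry":0,"rz":0,"tx":0,"ty":-0.0053,"tz":0.0026,"grip":1},
  {"rx":0,"ry":0,"rz":0,"tx":0,"ty":-0.0071,"tz":0.0036,"grip":1},
  {"rx":0,"ry":0,"rz":0,"tx":0,"ty":-0.0088,"tz":0.0046,"grip":1},
  {"rx":0,"ry":0,"rz":0,"tx":0,"ty":-0.0105,"tz":0.0056,"grip":1},
  {"rx":0,"ry":0,"rz":0,"tx":0,"ty":-0.0123,"tz":0.0066,"grip":1},
  {"rx":0,"ry":0,"rz":0,"tx":0,"ty":-0.0123,"tz":0.0066,"grip":1},
])

```text
t: 19.45
tool_pos: [0.5426, 0.3088, 0.0633]
tcp_rot: [-0.002, 0.966, -0.259, -0.002]
ft_force: [0.5, 0.3, 1.9]
gripper_width: 0.0135
gripper_force: 55.0
```

Run:
```python
from h import *
s=bot.read_state();print(s['t'],s['tool_pos'],s['ft_force'])
T=camera('top');np.set_printoptions(precision=4,suppress=True)
# brightness profile across the nose gap: white floor -> grey plate -> yellow stop
for v in(185,230,236):
    print(v,T[v,266:292].tolist())
```

```text
19.45 [0.54260731 0.30881111 0.06333096] [0.46375437 0.29918696 1.87712738]
185 [[209, 208, 204], [210, 210, 206], [209, 210, 205], [210, 210, 205], [209, 209, 205], [210, 210, 205], [210, 209, 205], [210, 209, 204], [210, 210, 206], [209, 209, 205], [201, 201, 197], [176, 177, 174], [139, 142, 140], [121, 125, 124], [116, 120, 119], [125, 122, 110], [157, 135, 86], [197, 159, 73], [211, 169, 75], [211, 170, 77], [193, 157, 76], [144, 116, 67], [102, 77, 55], [93, 65, 49], [94, 65, 49], [94, 65, 49]]
230 [[211, 211, 207], [212, 212, 208], [210, 212, 207], [211, 211, 207], [211, 212, 207], [212, 212, 207], [211, 212, 207], [211, 212, 207], [211, 211, 208], [210, 211, 206], [211, 212, 207], [205, 205, 201], [180, 181, 178], [143, 146, 144], [123, 127, 126], [122, 123, 117], [145, 130, 102], [180, 148, 81], [202, 163, 74], [207, 167, 75], [205, 164, 73], [185, 148, 68], [133, 106, 58], [92, 66, 48], [88, 62, 47], [90, 63, 48]]
236 [[212, 211, 206], [213, 211, 207], [212, 211, 207], [211, 211, 207], [212, 211, 207], [211, 212, 207], [210, 211, 206], [211, 212, 207], [211, 212, 207], [211, 211, 207], [211, 211, 206], [204, 205, 201], [181, 183, 179], [143, 146, 144], [123, 128, 126], [122, 124, 118], [135, 124, 99], [168, 139, 77], [196, 158, 72], [205, 165, 73], [206, 166, 74], [190, 153, 73], [138, 109, 61], [99, 72, 52], [91, 64, 47], [94, 66, 48]]
```

send_rows([
  {"rx":0,"ry":0,"rz":0,"tx":0,"ty":-0.0013,"tz":0.0007,"grip":1},
  {"rx":0,"ry":0,"rz":0,"tx":0,"ty":-0.0026,"tz":0.0015,"grip":1},
  {"rx":0,"ry":0,"rz":0,"tx":0,"ty":-0.0039,"tz":0.0022,"grip":1},
  {"rx":0,"ry":0,"rz":0,"tx":0,"ty":-0.0052,"tz":0.003,"grip":1},
  {"rx":0,"ry":0,"rz":0,"tx":0,"ty":-0.0052,"tz":0.003,"grip":1},
], force=30)

```text
t: 19.92
tool_pos: [0.5426, 0.303, 0.0633]
tcp_rot: [-0.002, 0.966, -0.259, -0.002]
ft_force: [0.8, 2.2, 3.9]
gripper_width: 0.0137
gripper_force: 30.0
```

send_rows([
  {"rx":0,"ry":0,"rz":0,"tx":0,"ty":-0.0009,"tz":0.0005,"grip":1},
  {"rx":0,"ry":0,"rz":0,"tx":0,"ty":-0.0017,"tz":0.001,"grip":1},
  {"rx":0,"ry":0,"rz":0,"tx":0,"ty":-0.0017,"tz":0.001,"grip":1},
])

```text
t: 20.17
tool_pos: [0.5426, 0.3012, 0.0633]
tcp_rot: [-0.002, 0.966, -0.259, -0.002]
ft_force: [0.8, 2.9, 4.1]
gripper_width: 0.0139
gripper_force: 30.0
```

send_rows([
  {"rx":0,"ry":0,"rz":0,"tx":0,"ty":-0.0009,"tz":0.0005,"grip":1},
  {"rx":0,"ry":0,"rz":0,"tx":0,"ty":-0.0009,"tz":0.0005,"grip":1},
])

```text
t: 20.33
tool_pos: [0.5426, 0.3002, 0.0633]
tcp_rot: [-0.002, 0.966, -0.259, -0.002]
ft_force: [0.4, 3.2, 4.9]
gripper_width: 0.0136
gripper_force: 30.0
```

send_rows([
  {"rx":0,"ry":0,"rz":0,"tx":0,"ty":-0.0009,"tz":0.0005,"grip":1},
  {"rx":0,"ry":0,"rz":0,"tx":0,"ty":-0.0009,"tz":0.0005,"grip":1},
])

```text
t: 20.5
tool_pos: [0.5426, 0.2991, 0.0633]
tcp_rot: [-0.002, 0.966, -0.259, -0.002]
ft_force: [-0.2, 2.9, 4.2]
gripper_width: 0.0137
gripper_force: 30.0
```

Run:
```python
from h import *
s=bot.read_state();print(s['t'],s['tool_pos'],s['ft_force'])
T=camera('top')
for v in(185,230):
    print(v,T[v,272:290].tolist())
```

```text
20.5 [0.5426291  0.2991337  0.06333429] [-0.18485041  2.89196101  4.24293637]
185 [[210, 209, 204], [209, 209, 204], [210, 209, 204], [209, 209, 205], [209, 209, 204], [209, 209, 204], [210, 210, 206], [203, 203, 200], [179, 180, 178], [145, 142, 133], [157, 134, 88], [197, 160, 74], [212, 171, 77], [209, 169, 76], [191, 154, 74], [144, 117, 67], [103, 79, 57], [92, 63, 48]]
230 [[211, 212, 207], [211, 212, 207], [211, 210, 207], [212, 211, 206], [211, 211, 206], [210, 210, 206], [210, 210, 206], [212, 212, 207], [208, 208, 205], [189, 187, 182], [166, 155, 134], [181, 150, 86], [200, 161, 71], [207, 166, 74], [205, 165, 74], [185, 148, 69], [133, 105, 56], [91, 67, 47]]
```

send_rows([
  {"rx":0,"ry":0,"rz":0,"tx":0,"ty":-0.0009,"tz":0.0005,"grip":1},
  {"rx":0,"ry":0,"rz":0,"tx":0,"ty":-0.0009,"tz":0.0005,"grip":1},
])

```text
t: 20.72
tool_pos: [0.5426, 0.2981, 0.0633]
tcp_rot: [-0.002, 0.966, -0.259, -0.002]
ft_force: [-0.8, 3.8, 4.7]
gripper_width: 0.0139
gripper_force: 30.0
```

send_rows([
  {"rx":0,"ry":0,"rz":0,"tx":0,"ty":-0.0009,"tz":0.0005,"grip":1},
  {"rx":0,"ry":0,"rz":0,"tx":0,"ty":-0.0009,"tz":0.0005,"grip":1},
])

```text
t: 20.88
tool_pos: [0.5426, 0.2971, 0.0633]
tcp_rot: [-0.002, 0.966, -0.259, -0.002]
ft_force: [-0.1, 3.0, 5.3]
gripper_width: 0.0137
gripper_force: 30.0
```

send_rows([
  {"rx":0,"ry":0,"rz":0,"tx":0,"ty":-0.0009,"tz":0.0005,"grip":1},
  {"rx":0,"ry":0,"rz":0,"tx":0,"ty":-0.0009,"tz":0.0005,"grip":1},
])

```text
t: 21.05
tool_pos: [0.543, 0.2968, 0.0634]
tcp_rot: [-0.003, 0.966, -0.258, -0.002]
ft_force: [2.7, 8.2, 3.4]
gripper_width: 0.0141
gripper_force: 30.0
```

send_rows([
  {"rx":0,"ry":0,"rz":0,"tx":0,"ty":-0.0009,"tz":0.0005,"grip":1},
  {"rx":0,"ry":0,"rz":0,"tx":0,"ty":-0.0009,"tz":0.0005,"grip":1},
])

```text
t: 21.22
tool_pos: [0.5434, 0.2964, 0.0637]
tcp_rot: [-0.003, 0.966, -0.257, -0.001]
ft_force: [2.9, 11.2, 5.0]
gripper_width: 0.014
gripper_force: 30.0
```

send_rows([
  {"rx":0,"ry":0,"rz":0,"tx":0,"ty":0.0009,"tz":-0.0005,"grip":1},
  {"rx":0,"ry":0,"rz":0,"tx":0,"ty":0.0009,"tz":-0.0005,"grip":0.6},
  {"rx":0,"ry":0,"rz":0,"tx":0,"ty":0.0009,"tz":-0.0005,"grip":0.3},
  {"rx":0,"ry":0,"rz":0,"tx":0,"ty":0.0009,"tz":-0.0005,"grip":0.1},
  {"rx":0,"ry":0,"rz":0,"tx":0,"ty":0.0009,"tz":-0.0005,"grip":-0.1},
  {"rx":0,"ry":0,"rz":0,"tx":0,"ty":0.0009,"tz":-0.0005,"grip":-0.1},
  {"rx":0,"ry":0,"rz":0,"tx":0,"ty":0.0009,"tz":-0.0005,"grip":-0.1},
])

```text
t: 21.8
tool_pos: [0.5425, 0.2959, 0.0632]
tcp_rot: [-0.002, 0.966, -0.259, -0.003]
ft_force: [0.5, -0.2, -0.5]
gripper_width: 0.0477
gripper_force: 0.0
```

send_rows([
  {"rx":0,"ry":0,"rz":0,"tx":0,"ty":0,"tz":-0.01,"grip":-0.1},
  {"rx":0,"ry":0,"rz":0,"tx":0,"ty":0,"tz":-0.03,"grip":-0.1},
  {"rx":0,"ry":0,"rz":0,"tx":0,"ty":0,"tz":-0.06,"grip":-0.1},
  {"rx":0,"ry":0,"rz":0,"tx":0,"ty":0,"tz":-0.09,"grip":-0.1},
  {"rx":0,"ry":0,"rz":0,"tx":0,"ty":0,"tz":-0.11,"grip":-0.1},
  {"rx":0,"ry":0,"rz":0,"tx":0,"ty":0,"tz":-0.12,"grip":-0.1},
  {"rx":0,"ry":0,"rz":0,"tx":0,"ty":0,"tz":-0.12,"grip":-0.1},
  {"rx":0,"ry":0,"rz":0,"tx":0,"ty":0,"tz":-0.12,"grip":-0.1},
])

```text
t: 22.47
tool_pos: [0.5427, 0.3559, 0.1667]
tcp_rot: [-0.003, 0.966, -0.259, -0.003]
ft_force: [-0.6, -0.5, -0.5]
gripper_width: 0.0512
gripper_force: 0.0
```

Run:
```python
from h import *
s=bot.read_state();print(s['t'],s['tool_pos'],s['ft_force'])
T=camera('top');np.save('fin.npy',T)
for v in(185,208,230): print(v,T[v,274:290].tolist())
w=(T.min(2)>170).astype(np.uint8)*255;o=np.zeros_like(w);o[170:255,200:290]=w[170:255,200:290]
b=max(blobs(o),key=lambda b:b[0]);print(b[0],cv2.minAreaRect(b[2].astype(np.float32)))
# nose edge line: last white column per row
r=np.arange(183,238);e=[np.interp(-175,-T[v,274:286].min(1).astype(float)[::1],np.arange(274,286)) for v in r]
q=onz('top',np.c_[e,r],.01);f=np.polyfit(q[:,0],q[:,1],1);print('nose line',f, 'at mid y',np.polyval(f,.543))
st=[];
for v in r:
    a=T[v].astype(float);d=(a[:,0]-a[:,2])[278:288];st.append(278+np.argmax(d>80)-(d[np.argmax(d>80)]-80)/(d[np.argmax(d>80)]-d[np.argmax(d>80)-1]))
q=onz('top',np.c_[st,r],.032);f=np.polyfit(q[:,0],q[:,1],1);print('stop line',f,np.polyval(f,.543))
```

```text
22.4667 [0.54273858 0.35591343 0.16670217] [-0.57043342 -0.46560253 -0.50157224]
185 [[208, 207, 203], [207, 207, 203], [206, 206, 202], [208, 208, 203], [207, 207, 203], [207, 208, 203], [197, 197, 193], [172, 169, 161], [166, 146, 108], [194, 157, 74], [208, 168, 74], [208, 167, 75], [189, 152, 72], [143, 116, 67], [100, 76, 53], [91, 63, 47]]
208 [[209, 209, 204], [208, 208, 203], [209, 209, 204], [207, 207, 203], [208, 208, 203], [208, 208, 204], [207, 207, 204], [191, 190, 184], [172, 159, 133], [189, 155, 85], [203, 165, 73], [204, 166, 75], [193, 159, 78], [157, 133, 77], [116, 96, 64], [96, 67, 50]]
230 [[208, 208, 204], [208, 209, 205], [209, 210, 205], [208, 209, 205], [207, 208, 204], [210, 209, 205], [208, 208, 205], [199, 197, 191], [185, 173, 153], [187, 159, 101], [199, 161, 74], [206, 165, 74], [202, 163, 72], [182, 147, 68], [131, 103, 56], [91, 66, 48]]
3576 ((252.5, 210.5), (59.0, 65.0), 0.0)
nose line [0.00101179 0.11932835] at mid y 0.11987775324944377
stop line [-0.00257786  0.1182331 ] 0.11683331806670856
```

```bash
python3 -c "
from bench import close_job
print(close_job())"
```

```text
the job is handed in; nothing more can be done
None
```

The job is handed in at about 22.5 s, with no verdict returned: the blue marker is in the blue tub, all five greens are in the hopper, and the tray is released level on its plate, its nose felt touching the stop at about 8 N above sliding friction.

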